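Knock the jammed cell insert out of its holder

ROBOT

A 7-joint arm with a two-finger parallel gripper is mounted at the origin on a cart in front of the work surface, level with it; the furniture and walls round the work are solid. World frame = base frame: x ahead of the robot, y to its left, z up, the work surface at z = 0. Lengths are in m, angles in degrees, forces in N, time in s.
With the tool pointing down it reaches from about 0.425 to 0.875 m from the base axis. Payload 4.7 kg.
Tool frame: the origin (TCP) lies on the mounting face of the last link; the fingertips stand 182 mm ahead of it and the grasp point (between the pads) lies 164 mm ahead of it; z points along the fingers, x is the direction in which the jaws open and shut, and the axes are right-handed (so a half turn about z gives the same grasp; the last joint's range is limited). The gripper opens to 87 mm and grips with 3 to 60 N. Pads are 19 mm wide; open, the fingers measure 117 mm over their backs; the gripper's body (75 mm by 190 mm) begins 51 mm behind the grasp point.
Start: joints at [74.376, 18.392, -4.016, 83.108, 1.295, 78.541, -3.26], TCP at [0.184, -0.623, 0.405] pointing down, gripper open.
Joint ranges: [-163.93, 163.93], [-17.29, 119.83], [-79.2, 71.16], [3.27, 140.29], [-89.18, 269.18], [5.43, 117.66], [-154.24, 154.24]. Speed limits (degrees/s): [147.25, 147.25, 180, 180, 180, 180, 180].

INTERFACE

Orientations are given as [roll, pitch, yaw] about the fixed x, y, z axes, in that order (R = Rz(yaw) Ry(pitch) Rx(roll)).
In Python, from cell import status, cams, env, outline_of, landmark_of gives the robot as it stands. The module is installed in compiled form; this text tells all that it offers.
- The arm moves only by the tool jog_arm, never from a script. Its argument "rows" is a list of rows, each a list of 7 numbers: the closure, from 0 (fully open) to 1 (shut), then the shift along the tool's x, y, z in m, then the turn, a rotation vector about the tool's x, y, z in degrees. A call has 1 to 12 rows; each row shifts and turns the commanded pose from where the row before left it, along the tool's axes as they then stand; what a row does not reach is not made up. A row lasts 1/12 s, in which the tool goes at most 41.7 mm and 7.16 degrees, less where a joint would pass 70% of its speed; a pose out of reach is approached as far as the arm can. A call with a gripper value outside its range is refused whole. The fingers move at their own pace and stop on an object; "grip_force" is the grip in N (left out, the last holds). Time passes only in rows, so rows that do not move let the fingers close. It gives the time, the measured TCP pose, the force and the opening at its end, in the units of the state.
- status.get_obs(): the state, without advancing time (a new reading comes with each control period).
- cams.read_camera(name): name is "scene" or "top" or "wrist"; returns (picture, depth): 384x512x3 uint8, red, green, blue; 384x512 float32, m along the optical axis (not along the pixel's ray), 0 where there is no reading.
- cams.camera_params(name): a dict with "vfov" (degrees; the focal length in pixels is half the picture's height over the tangent of half this angle, whatever the lens; pixels are square), "cx", "cy" (the principal point, pixels), "eye" and "attitude" of the camera in the world. Camera axes: x right, y up, looking along -z (the intrinsics and any distortion apply to the point x, -y, -z); pixel columns grow to the right and rows downward; lengths in m; the calibration is good to about 2 mm. A picture is of the moment at which its call begins: read the wrist's pose just before it. camera_params takes no time and is no camera call; for the wrist camera it gives the pose at the moment of the call.
- env.sign_off(): hands the job in, once; it reports no verdict.
Trained networks look in the newest picture that a camera, given by its name, has taken for a name from the list of things; names that differ only in an ending like _2 or _b are one class to them, and where a whole thing is asked for, a point or a joint stands for the part that bears it (a point fixed in the world has none). Each returns a list of dicts, best first, with "conf" (0 to 1); they miss things now and then, are a little off and sometimes report something else, mostly with a low value. They report only what shows in the picture. A call takes as long as a camera call.
- outline_of(camera, name): "pixels" (384x512 bool, what is visible of it) and "box" ([left, top, right, bottom] in pixels, round what is visible of it).
- landmark_of(camera, name): "position" ([row, column] in pixels: a listed point, or the origin of a listed thing).
The state is a dict: "time_s": time; "qpos": joint angles; "joint_velocities": joint speeds; "effort": joint torques, N m; "tool_pos": TCP position; "tool_rot": TCP orientation; "force": force on the tool from outside, world axes, zero at the start; "wrist_torque": the same for the moment, N m; "grip_width": finger opening in m.
Only numpy, scipy, OpenCV 4.12 (cv2) and the standard library are available. Lean on these libraries where they do the work, as an engineer would, in place of code of your own. Each camera call takes 0.05 s, during which the arm holds its last target. There are 200 camera calls.

TASK

The dark square insert is jammed in the aluminium cell holder. Take the knock-out rod from its rest, find the small access hole in the back plate of the holder, which may sit a little to one side, put the pin through it and push the insert, firmly but without ramming the holder, until more than half of it stands out on the tongue at the other end; then lay the rod back on its rest the way it lay, take the insert and lay it flat on its side in the clear tray. Do not drop the insert and leave the things round about where they are.

Things in the scene. Friction and masses are not known exactly. Their poses are not given: they have to be found in the camera images.
- cell_block: (all sizes in mm) aluminium cell holder fixed on the bench: block 60 wide (x), y -30 to +42, top at z 76, on a dark foot plate 90 x 150 x 8. A square pocket 26 x 26 runs along its y axis, 50 above the bench, open at y -30; behind it (y +30 to +42) a back plate with a round access hole. Origin: on the bench below the pocket's middle, z up
- access_hole (a point): where the pocket's axis meets the outer face of the back plate, 50 above the bench; push along -y. Axes as the holder's. The plate was set by hand in slotted screw holes: the hole itself (10 diameter, edge broken 0.5) is at this height but up to 8 to either side along x, different each time; feel or look for it. The plate stays put when pressed
- pocket_mouth (a point): centre of the pocket's open end, 50 above the bench; axes as the holder's. Below it a tongue 20 wide, top level with the pocket floor (z 37), reaches 60 further along -y; the space at both sides of the tongue is free down to the foot plate (z 8)
- insert_center (a point): centre of the stuck insert, a dark bar (mm) 24 x 52 (along y) x 24, 0.04 to 0.09 kg. It starts 3 to 7 inside the mouth. Sprung plungers in the pocket's sides at holder y +14 jam it with roughly 10 to 20 N of drag until its rear end has passed them (after about 12 to 20 of travel); then it slides easily
- rod_grip (a point): centre of the handle of the knock-out rod (0.14 kg; mm): handle 16 wide (x) x 50 (y) x 22 high (z); a steel pin 8 in diameter reaches 80 beyond it along -y, its end blunt with the edge broken 1; a tail 8 in diameter, 28 long at +y; all on one axis. The handle's shoulder meets the holder when the pin is 80 in
- rod_tip (a point): tip of the rod's pin, 105 from the handle's centre along the rod's -y
- rest_saddle (a point): where the handle's centre belongs on the fixed rod rest, 50 above the bench, rod along y, pin to -y (it may lie up to 6 off along y). Foot 60 x 110 x 8; a saddle 12 wide, 44 long, top z 39, carries the handle; forks at y -42 and +42, 30 wide, prongs to z 60, with 14 wide slots open at the top guide pin and tail sideways
- tray_floor (a point): centre of the inner floor of the clear flat tray (loose, 0.2 kg), 70 (x) x 100 (y) x 22 high, walls and floor 2 thick
- tape_roll: bystander, loose: roll of tape lying flat, 72 across x 18 high; origin at the centre of its underside
- film_roll: bystander, loose: roll of sealing film standing, 52 across x 50 high; origin at the centre of its underside
- amber_bottle: bystander, loose: small amber bottle, 55 across x 113 high; origin at the centre of its underside
- glass_vial: bystander, loose: glass vial, 25 across x 50 high; origin at the centre of its underside
- petri_dishes: bystander, loose: two stacked petri dishes, 70 across x 32 high; origin at the centre of its underside
- lab_timer: bystander, loose: bench timer lying keys up, 62x66x19; origin at the centre of its underside

How it is judged (in metres and radians):
On the way, in this order (a step that is already met when the one before it is completed fails the run):
1. with the rod's pin through the access hole, more than half of the insert is pushed out on the tongue (y of insert_center in the frame of cell_block between -0.095 and -0.03 m and z of insert_center in the frame of cell_block between 0.044 and 0.056 m and x of insert_center in the frame of cell_block between -0.012 and 0.012 m and y of rod_tip in the frame of cell_block below 0.03 m and x of rod_tip in the frame of cell_block between -0.013 and 0.013 m and z of rod_tip in the frame of cell_block between 0.036 and 0.064 m), for 0.1 s.
2. the rod is back on its rest, let go, while the insert lies on the tongue (x of rod_grip in the frame of rest_saddle between -0.008 and 0.008 m and y of rod_grip in the frame of rest_saddle between -0.02 and 0.02 m and z of rod_grip in the frame of rest_saddle between -0.006 and 0.006 m and y of rod_tip in the frame of rest_saddle below -0.07 m and angle between the y axis of rod_grip and the y axis of rest_saddle, either way round below 0.15 rad and linear speed of push_rod below 0.02 m/s and y of insert_center in the frame of cell_block between -0.095 and -0.03 m and z of insert_center in the frame of cell_block between 0.044 and 0.056 m and x of insert_center in the frame of cell_block between -0.012 and 0.012 m and contact force between the fingers and push_rod below 0.1 N), for 0.2 s.
At the end, for the whole second after the job is handed in: The insert lies at rest on a long side on the level tray's floor, centre 8 to 18 mm above it and inside the walls, level within 10 degrees; the rod lies at rest on its rest as it lay, within 8 mm sideways, 20 mm along, 6 mm in height, 0.15 rad (x of insert_center in the frame of tray_floor between -0.036 and 0.036 m and y of insert_center in the frame of tray_floor between -0.05 and 0.05 m and z of insert_center in the frame of tray_floor between 0.008 and 0.018 m and angle between insert_center's own y axis and vertical above 1.4 rad and linear speed of each of cell_insert, push_rod below 0.02 m/s and angle between tray_floor's own z axis and vertical below 0.1 rad and x of rod_grip in the frame of rest_saddle between -0.008 and 0.008 m and y of rod_grip in the frame of rest_saddle between -0.02 and 0.02 m and z of rod_grip in the frame of rest_saddle between -0.006 and 0.006 m and y of rod_tip in the frame of rest_saddle below -0.07 m and angle between the y axis of rod_grip and the y axis of rest_saddle, either way round below 0.15 rad); the robot touches nothing.
It fails at once if the holder is rammed: the rod presses on it with more than 35 N (contact force between push_rod and cell_block above 35 N).
It fails at once if the insert falls on the bench (height (world z) of insert_center below 0.032 m and horizontal distance between insert_center and tray_floor above 0.075 m).
It fails at once if the insert is dropped from more than about 3 cm (linear speed of cell_insert above 0.8 m/s and height (world z) of insert_center below 0.06 m and contact force between the fingers and cell_insert below 0.1 N).
It fails at once if a bystander is moved by more than 4 cm (distance of any of tape_roll, film_roll, amber_bottle, glass_vial, petri_dishes, lab_timer from where it was at the start of the episode above 0.04 m).
It also fails if it takes over 67 s, if anything falls off the work surface, if the arm or the gripper's body presses on something with over 40 N, if the wrist force passes 120 N, or if a joint passes its speed limit or range.

## Working session

There is one attempt and no reset: what is moved stays moved. The work goes in short steps, Python scripts to look and compute and a tool call to move; the robot and the scene stay as the last step left them, time stands still between calls to the robot, and variables do not carry over. Pictures are saved under pics/ and viewed, about 8 in all and at most 12, crops included, and the job is handed in when it is done.

Besides the shell and the picture viewer there is one more tool, called after ">>>" as a command line: name --pt "numbers of a row" for each row, then --argument value for the rest. jog_arm: Moves the arm, as the interface text tells. Its arguments: {"type":"object","properties":{"rows":{"type":"array"},"grip_force":{"type":"number"}},"required":["rows"]}

```bash
mkdir -p pics
cat > h.py <<'E'
import numpy as np, cv2
from scipy.spatial.transform import Rotation as R
from cell import status, cams, env, outline_of, landmark_of
def cam(n):
    p=cams.camera_params(n); return p
def rot(a):
    a=np.array(a,float)
    return a if a.shape==(3,3) else (R.from_euler('xyz',a,degrees=True).as_matrix() if a.size==3 else R.from_quat(a).as_matrix())
def ray(p,r,c):
    f=192/np.tan(np.radians(p['vfov'])/2)
    d=np.array([(c-p['cx'])/f,-(r-p['cy'])/f,-1.])
    return np.array(p['eye']),rot(p['attitude'])@d
def at_z(p,r,c,z):
    e,d=ray(p,r,c); return e+d*(z-e[2])/d[2]
def pts(p,depth,mask):
    rr,cc=np.nonzero(mask&(depth>0)); f=192/np.tan(np.radians(p['vfov'])/2); z=depth[rr,cc]
    P=np.stack([(cc-p['cx'])/f*z,-(rr-p['cy'])/f*z,-z],1)
    return P@rot(p['attitude']).T+np.array(p['eye'])
def proj(p,X):
    f=192/np.tan(np.radians(p['vfov'])/2); q=(np.array(X)-p['eye'])@rot(p['attitude'])
    return p['cy']-f*q[...,1]/-q[...,2], p['cx']+f*q[...,0]/-q[...,2]
def save(n,im,s=1):
    cv2.imwrite('pics/'+n,cv2.resize(im[:,:,::-1],None,fx=s,fy=s))
E
cat > a.py <<'E'
from h import *
o=status.get_obs(); print({k:np.round(v,3) for k,v in o.items()})
ims=[]
for n in ['scene','top']:
    im,d=cams.read_camera(n); p=cam(n); print(n,p); ims.append(im)
    np.savez(n,im=im,d=d)
    for t in ['cell_block','access_hole','pocket_mouth','insert_center','rod_grip','rod_tip','rest_saddle','tray_floor','tape_roll','film_roll','amber_bottle','glass_vial','petri_dishes','lab_timer']:
        zz={'access_hole':.05,'pocket_mouth':.05,'insert_center':.05,'rod_grip':.05,'rod_tip':.05,'rest_saddle':.05,'tray_floor':.002}.get(t,0)
        for l in landmark_of(n,t)[:2]:
            print(n,t,round(l['conf'],2),np.round(l['position']),np.round(at_z(p,*l['position'],zz),3))
save('a.png',np.vstack(ims)[:, :],.78)
E
python3 a.py
```

```text
{'time_s': np.float64(0.0), 'qpos': array([74.376, 18.44 , -4.016, 83.175,  1.293, 78.542, -3.261]), 'joint_velocities': array([-0.001,  0.022,  0.029, -0.113,  0.007,  0.034, -0.041]), 'effort': array([-1.0000e-03, -4.9129e+01, -4.0400e-01, -3.1253e+01, -6.4000e-02,
        4.4000e-02,  0.0000e+00]), 'tool_pos': array([ 0.184, -0.623,  0.404]), 'tool_rot': array([ 1.79996e+02,  1.12000e-01, -7.35670e+01]), 'force': array([-0.083,  0.269,  0.449]), 'wrist_torque': array([-0.031, -0.024,  0.025]), 'grip_width': np.float64(0.087)}
scene {'vfov': 53.50473218790348, 'cx': 254.03397180662773, 'cy': 193.81649963941135, 'eye': array([-0.15091187,  0.4117964 ,  0.74698597]), 'attitude': array([  48.74716895,    1.25097933, -116.28601106])}
scene cell_block 0.97 [186. 280.] [ 0.617 -0.037  0.   ]
scene pocket_mouth 0.62 [173. 273.] [ 0.627 -0.017  0.05 ]
scene insert_center 0.53 [169. 299.] [ 0.608 -0.096  0.05 ]
scene rod_grip 0.82 [194. 356.] [ 0.437 -0.174  0.05 ]
scene rod_grip 0.62 [194. 206.] [0.63  0.191 0.05 ]
scene rod_tip 0.49 [208. 327.] [ 0.428 -0.071  0.05 ]
scene rod_tip 0.38 [1
[... 887 characters left out ...]
0.05 ]
top pocket_mouth 0.56 [179. 278.] [ 0.599 -0.039  0.05 ]
top rod_grip 0.68 [231. 319.] [ 0.421 -0.175  0.05 ]
top rod_grip 0.6 [174. 297.] [ 0.615 -0.104  0.05 ]
top rod_tip 0.45 [232. 285.] [ 0.418 -0.06   0.05 ]
top rest_saddle 0.87 [231. 322.] [ 0.42  -0.183  0.05 ]
top tray_floor 0.72 [225. 190.] [0.445 0.267 0.002]
top tape_roll 0.55 [228. 263.] [0.435 0.011 0.   ]
top film_roll 0.74 [233. 239.] [0.417 0.095 0.   ]
top film_roll 0.46 [179. 274.] [ 0.61  -0.028  0.   ]
top amber_bottle 0.77 [156. 194.] [0.694 0.258 0.   ]
top glass_vial 0.65 [232. 316.] [ 0.422 -0.171  0.   ]
top petri_dishes 0.6 [159. 350.] [ 0.682 -0.302  0.   ]
top lab_timer 0.86 [228. 139.] [0.436 0.445 0.   ]
```

View pics/a.png

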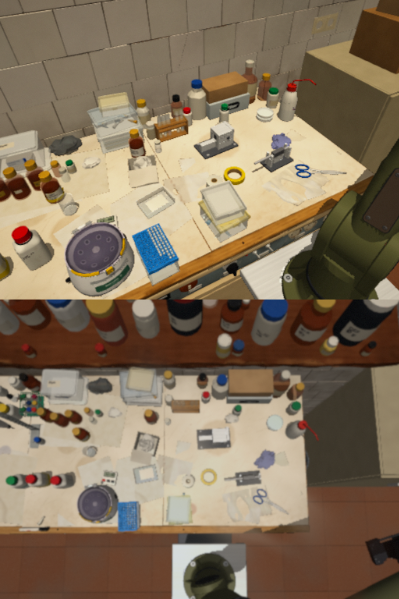

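```bash
cat > b.py <<'E'
from h import *
print(cams.camera_params('wrist'), status.get_obs()['tool_pos'])
S=np.load('scene.npz');T=np.load('top.npz')
for n,D in (('scene',S),('top',T)):
    p=cam(n)
    im,d=cams.read_camera(n)
    for t,z0,z1 in (('cell_block',.068,.082),('tray_floor',.015,.03),('rod_grip',.055,.066)):
        for o in outline_of(n,t)[:1]:
            P=pts(p,d,o['pixels']); Q=P[(P[:,2]>z0)&(P[:,2]<z1)]
            if len(Q)>4: print(n,t,o['conf'],len(Q),np.round(np.median(Q,0),3),[np.round(v,3) for v in cv2.minAreaRect((Q[:,:2]*1000).astype(np.float32))])
a=cv2.resize(S['im'][140:290,170:420],None,fx=3,fy=3,interpolation=2)
b=cv2.resize(T['im'][130:280,150:400],None,fx=3,fy=3,interpolation=2)
save('b.png',np.vstack([a,b]),.66)
E
python3 b.py
```

```text
{'vfov': 65.07202178495494, 'cx': 255.2628458921724, 'cy': 191.173176664996, 'eye': array([ 0.25490669, -0.60311295,  0.38513916]), 'attitude': array([-1.58510767e+01, -5.62102665e-02, -7.35199694e+01])} [ 0.18387184 -0.6234462   0.40478164]
scene cell_block 0.67 377 [ 0.611 -0.049  0.077] [array([615.332, -53.544]), array([63.303, 75.878]), np.float64(5.077)]
scene tray_floor 0.87 265 [0.454 0.282 0.02 ] [array([453.173, 280.221]), array([ 73.165, 100.433]), np.float64(12.164)]
scene rod_grip 0.76 108 [ 0.43  -0.161  0.061] [array([ 429.873, -152.007]), array([ 21.472, 126.94 ]), np.float64(12.127)]
top cell_block 0.62 373 [ 0.612 -0.054  0.076] [array([615.462, -52.138]), array([65.484, 71.773]), np.float64(4.454)]
top tray_floor 0.9 55 [0.445 0.288 0.02 ] [array([450.106, 279.991]), array([ 70.178, 100.411]), np.float64(11.734)]
top rod_grip 0.54 83 [ 0.431 -0.17   0.06 ] [array([ 428.64 , -146.547]), array([ 16.027, 135.203]), np.float64(4.949)]
```

View pics/b.png

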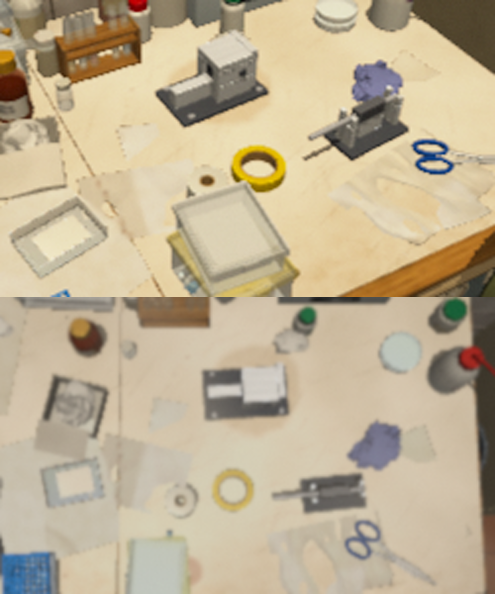

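```bash
cat >> h.py <<'E'
from scipy.linalg import logm,expm
def T(pos,Rm):
    M=np.eye(4);M[:3,:3]=Rm;M[:3,3]=pos;return M
def cur():
    o=status.get_obs(); return T(o['tool_pos'],rot(o['tool_rot']))
def plan(G,C=None,vmax=.038,wmax=6.5,n=None):
    C=cur() if C is None else C
    L=np.real(logm(np.linalg.inv(C)@G)); w=np.degrees(np.array([L[2,1],L[0,2],L[1,0]])); v=L[:3,3]
    n=n or int(max(np.ceil(np.linalg.norm(v)/vmax),np.ceil(np.linalg.norm(w)/wmax),1))
    S=expm(L/n); print(n,'rows of',np.round(S[:3,3],4).tolist(),np.round(w/n,2).tolist())
def tool(yaw,tilt=0):
    # pointing down, tool x at azimuth yaw; tilt turns z towards -tool y
    return R.from_euler('xyz',[180,0,yaw],degrees=True).as_matrix()@R.from_rotvec([tilt,0,0],degrees=True).as_matrix()
E
cat > c.py <<'E'
from h import *
p=cam('wrist');C=cur();K=np.linalg.inv(C)@T(p['eye'],rot(p['attitude'])); print(np.round(K,3))
np.save('K.npy',K)
Rg=tool(-12,58)
c=Rg@K[:3,:3]@np.array([0,0,-1]);print('cam dir',c,'z',Rg[:,2])
eye=np.array([.618,-.089,.05])-.31*c
t=eye-Rg@K[:3,3];print(eye,t,'tip',t+.182*Rg[:,2])
plan(T(t,Rg))
E
python3 c.py
```

```text
[[ 1.    -0.    -0.001  0.001]
 [-0.001 -0.962 -0.273 -0.074]
 [-0.001  0.273 -0.962  0.02 ]
 [ 0.     0.     0.     1.   ]]
cam dir [ 0.14058093  0.65618839 -0.74138641] z [ 0.17631911  0.82951621 -0.52991926]
[ 0.57441991 -0.2924184   0.27982979] [ 0.56224044 -0.34688975  0.22757944] tip [ 0.59433052 -0.1959178   0.13113414]
15 rows of [0.0072, -0.0247, 0.0258] [3.48, -2.07, -3.73]
```

```bash
sed -i 's/tool(-12,58)/tool(-38,58)/' c.py; python3 c.py
python3 - <<'E'
from h import *
D=np.load('top.npz');P=pts(cam('top'),D['d'],np.ones((384,512),bool))
q=P[(P[:,0]>.3)&(P[:,0]<.72)&(P[:,1]<-.2)&(P[:,1]>-.5)&(P[:,2]>.07)&(P[:,2]<.4)]
H={}
for x in q: 
    k=(round(x[0]*33)/33,round(x[1]*33)/33);H[k]=max(H.get(k,0),x[2])
print({(round(a,2),round(b,2)):round(float(z),2) for (a,b),z in sorted(H.items())})
E
```

```text
[[ 1.    -0.    -0.001  0.001]
 [-0.001 -0.962 -0.273 -0.074]
 [-0.001  0.273 -0.962  0.02 ]
 [ 0.     0.     0.     1.   ]]
cam dir [ 0.41400736  0.52815159 -0.74138641] z [ 0.52211054  0.66827102 -0.52991926]
[ 0.48965772 -0.25272699  0.27982979] [ 0.45483221 -0.29634639  0.22757944] tip [ 0.54985633 -0.17472106  0.13113414]
13 rows of [-0.0085, -0.0229, 0.028] [4.31, -1.38, -2.49]
{(0.58, -0.42): 0.2, (0.61, -0.42): 0.2, (0.61, -0.39): 0.2, (0.61, -0.36): 0.13, (0.64, -0.42): 0.11, (0.64, -0.39): 0.19, (0.64, -0.36): 0.16, (0.67, -0.39): 0.16, (0.67, -0.36): 0.16, (0.73, -0.39): 0.07}
```

>>> jog_arm --pt "0 -0.0085 -0.0229 0.028 4.31 -1.38 -2.49" --pt "0 -0.0085 -0.0229 0.028 4.31 -1.38 -2.49" --pt "0 -0.0085 -0.0229 0.028 4.31 -1.38 -2.49" --pt "0 -0.0085 -0.0229 0.028 4.31 -1.38 -2.49" --pt "0 -0.0085 -0.0229 0.028 4.31 -1.38 -2.49" --pt "0 -0.0085 -0.0229 0.028 4.31 -1.38 -2.49" --pt "0 -0.0085 -0.0229 0.028 4.31 -1.38 -2.49" --pt "0 -0.0085 -0.0229 0.028 4.31 -1.38 -2.49"

```text
time_s: 2.57
tool_pos: [0.3582, -0.4514, 0.2435]
tool_rot: [-144.0, 4.4, -51.5]
force: [1.8, -0.1, -0.2]
grip_width: 0.087
```

```bash
python3 -c "
from h import *
o=status.get_obs();print(o['tool_pos'],o['tool_rot'],o['qpos'],o['force'])
t=np.array([.4548,-.2963,.2276]);plan(T(t,tool(-38,58)))"
```

```text
[ 0.35818774 -0.45135681  0.24348953] [-144.03962512    4.36245985  -51.48477445] [ 76.00960536  23.25249018 -19.72650201 101.88817101 -30.19985258
  67.35952234  18.98998648] [ 1.7857233  -0.13033917 -0.23723557]
5 rows of [-0.0086, -0.0227, 0.0278] [4.28, -1.39, -2.49]
```

>>> jog_arm --pt "0 -0.0086 -0.0227 0.0278 4.28 -1.39 -2.49" --pt "0 -0.0086 -0.0227 0.0278 4.28 -1.39 -2.49" --pt "0 -0.0086 -0.0227 0.0278 4.28 -1.39 -2.49" --pt "0 -0.0086 -0.0227 0.0278 4.28 -1.39 -2.49" --pt "0 -0.0086 -0.0227 0.0278 4.28 -1.39 -2.49" --pt "0 0 0 0 0 0 0"

```text
time_s: 3.07
tool_pos: [0.4566, -0.2899, 0.2279]
tool_rot: [-121.7, 0.2, -37.3]
force: [0.5, 1.4, -0.2]
grip_width: 0.0868
```

```bash
cat > d.py <<'E'
from h import *
o=status.get_obs();print(o['tool_pos'],o['tool_rot'],o['qpos'])
p=cam('wrist');im,d=cams.read_camera('wrist');np.savez('w1',im=im,d=d)
import pickle;pickle.dump(p,open('w1.pkl','wb'))
for t in ['access_hole','rod_grip','rod_tip','cell_block']:
    for l in landmark_of('wrist',t)[:2]: print(t,round(l['conf'],2),np.round(l['position'],1),np.round(at_z(p,*l['position'],.05 if t!='cell_block' else 0),4))
save('w1.png',im,1.5)
E
python3 d.py
```

```text
[ 0.45661635 -0.28992555  0.22787517] [-121.70251403    0.19271938  -37.30297316] [ 74.80180258  26.69239564 -33.18053746 110.10198857 -48.9982265
  65.8732774   34.76931089]
access_hole 0.9 [199.2 260.7] [ 0.6154 -0.0896  0.05  ]
cell_block 0.83 [205.2 238.1] [ 0.6147 -0.0467  0.    ]
cell_block 0.43 [ 83.5 185.4] [0.7071 0.2576 0.    ]
```

View pics/w1.png

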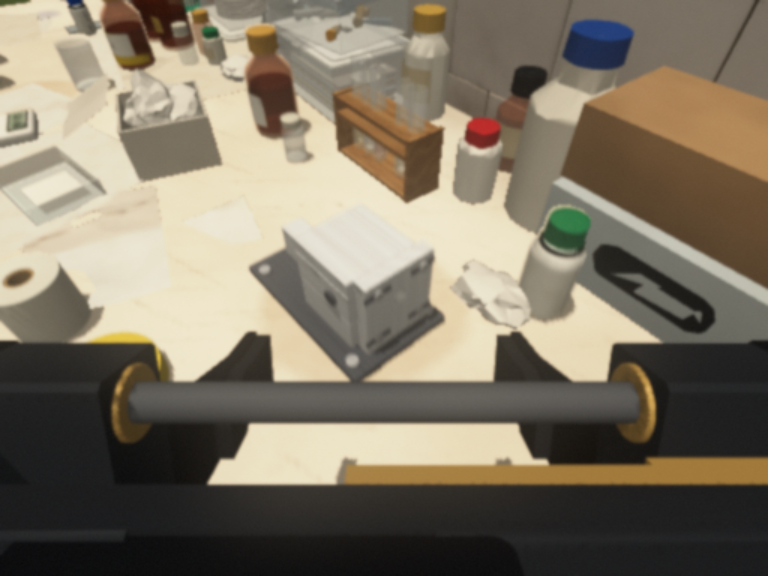

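```bash
cat > e.py <<'E'
from h import *
import pickle
D=np.load('w1.npz');p=pickle.load(open('w1.pkl','rb'));im=D['im'].copy()
P=pts(p,D['d'],np.ones((384,512),bool))
S=P[(abs(P[:,2]-.076)<.006)&(abs(P[:,0]-.615)<.06)&(abs(P[:,1]+.05)<.06)]
print(len(S),np.median(S,0),cv2.minAreaRect((S[:,:2]*1000).astype(np.float32)))
a=np.radians(184.8);ex=np.array([np.cos(a),np.sin(a),0]);ey=np.array([-np.sin(a),np.cos(a),0]);o=np.array([.6149,-.047,0])
big=cv2.resize(im[130:260,160:305],None,fx=5,fy=5,interpolation=cv2.INTER_CUBIC)
for x,y,z in [(-30,42,76),(30,42,76),(-30,42,8),(30,42,8),(30,-30,76),(-30,-30,76),(0,42,50),(-8,42,50),(8,42,50)]:
    r,c=proj(p,o+(x*ex+y*ey)/1000+np.array([0,0,z/1000])); cv2.circle(big,(int((c-160+.5)*5),int((r-130+.5)*5)),3,(255,0,0),-1)
save('w1c.png',big)
E
python3 e.py
```

```text
3152 [ 0.61237907 -0.06002058  0.07563804] ((617.629638671875, -54.3043212890625), (66.72224426269531, 72.69007873535156), 3.3420112133026123)
```

View pics/w1c.png

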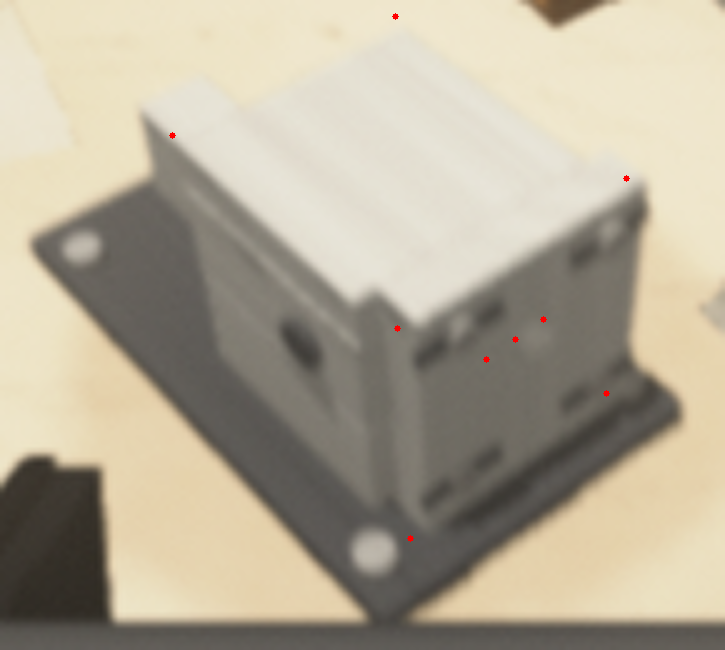

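```bash
cat > f.py <<'E'
from h import *
import pickle
from scipy.optimize import least_squares
D=np.load('w1.npz');p=pickle.load(open('w1.pkl','rb'));im=D['im']
M=np.array([[30,42,76],[-30,42,76],[30,42,8],[-30,-30,76],[30,-30,76]])/1000
U=np.array([[422,322],[643,187],[430,527],[398,33],[143,112]])/5+[160-.5,130-.5]
def W(v,X):
    c,s=np.cos(v[2]),np.sin(v[2]); return np.stack([v[0]+c*X[...,0]-s*X[...,1],v[1]+s*X[...,0]+c*X[...,1],X[...,2]+v[3]],-1)
def res(v):
    r,c=proj(p,W(v,M)); return np.r_[c-U[:,0],r-U[:,1]]
s=least_squares(res,[.615,-.047,np.radians(184.8),0],loss='soft_l1');v=s.x;print(v,np.degrees(v[2]),np.round(s.fun,1))
np.save('v.npy',v)
# rectify back face: x from +32 to -32, z 80..6, 10px/mm
xs,zs=np.meshgrid(np.linspace(.032,-.032,641),np.linspace(.08,.006,741))
r,c=proj(p,W(v,np.stack([xs,0*xs+.042,zs],-1)))
g=cv2.remap(cv2.cvtColor(im,cv2.COLOR_RGB2GRAY),c.astype(np.float32),r.astype(np.float32),cv2.INTER_CUBIC)
print(g[100:600,100:540].min(),g[100:600,100:540].max())
g=cv2.createCLAHE(4,(4,4)).apply(g)
for k in range(-30,31,10): cv2.line(g,(int(320-k*10),0),(int(320-k*10),12 if k else 30),0,2)
for k in range(10,80,10): cv2.line(g,(0,800-k*10),(20,800-k*10),0,2)
save('w1r.png',cv2.cvtColor(g,8),.8)
E
python3 f.py
```

```text
[ 6.17574834e-01 -4.71973199e-02  3.25937692e+00 -3.73351737e-04] 186.7485413376836 [-0.6 -0.9 -0.1  0.4  8.2  0.2 -3.7  1.1 -3.8  5. ]
74 153
```

View pics/w1r.png

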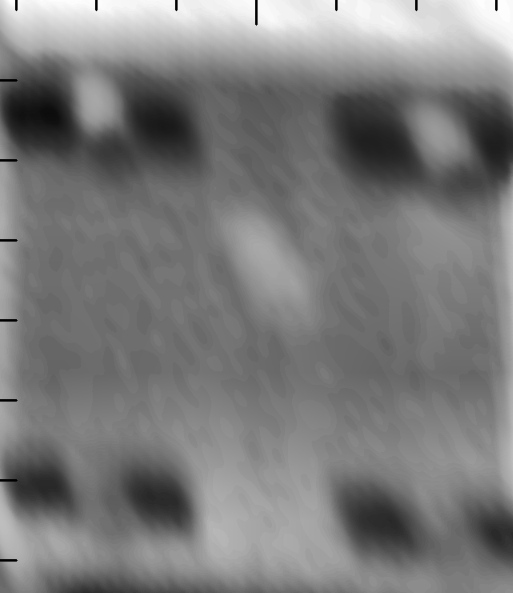

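```bash
cat > g.py <<'E'
from h import *
import pickle
D=np.load('w1.npz');p=pickle.load(open('w1.pkl','rb'));d=D['d']
rr,cc=np.mgrid[:384,:512];X=np.full((384,512,3),np.nan);ok=d>0
X[ok]=pts(p,d,ok)
v=np.load('v.npy')
def fit(axis,lo,hi):
    c,s=np.cos(v[2]),np.sin(v[2]);L=X[...,:2]-v[:2];x=L@[c,s];y=L@[-s,c];z=X[...,2]
    m=(abs(y-.042)<.008)&(abs(x)<.027)&(z>.02)&(z<.07) if axis=='b' else (abs(x-.028)<.01)&(abs(y)<.02)&(z>.02)&(z<.07)
    Q=X[m]; 
    for _ in range(4):
        c0=Q.mean(0);n=np.linalg.svd(Q-c0,full_matrices=False)[2][2];r=(Q-c0)@n;Q=Q[abs(r)<2.0*np.std(r)+1e-4]
    if n[1]>0:n=-n
    return n,c0,np.std(r),len(Q)
n,c0,sd,N=fit('b',0,0);print('back n',n,'az',np.degrees(np.arctan2(n[1],n[0])),c0,sd,N)
res=(X-c0)@n
# print residual (mm) map over face around blob pixels
r0,c0_=np.array([130+335/5,160+537/5]).astype(int);print(r0,c0_)
print(np.round(res[r0-16:r0+22:2,c0_-22:c0_+20:2]*1000).astype(int))
for r,c in [(r0,c0_)]:
    e,dr=ray(p,r,c);print(e+dr*(((c0-e)@n)/(dr@n)))
n2,c2,s2,N2=fit('s',0,0);print('side n',n2,np.degrees(np.arctan2(n2[1],n2[0])),s2,N2)
E
python3 g.py
```

```text
back n [ 5.75082941e-02 -9.98344942e-01  4.16548589e-04] az -86.70319827143747 [ 0.62144586 -0.08970423  0.04554908] 0.00032307190855946846 1061
197 267
[[                 -12                  -10                   -8
                    -7                   -6                   -4
                    -3                   -2                   -1
                     1                    0                   -1
                     0                    0                    0
                     1                    0                    1
                     0                    0                    0]
 [                  -9                   -8                   -7
                    -5                   -4                   -3
                    -1                    0                    0
                     0                    0                    0
                     0                   -1                    0
                     0                    0                    0
                     0                    0                    0]
 [                  -7             
[... 7275 characters left out ...]
       1                    0                    1
                     0                    0                    0
                     0                    0                   -1
                     0                    0                    0
                     0                    0 -9223372036854775808
                     4                    4                    6
                     8                    9                   10]]
[ 0.62370267 -0.08957339  0.04756411]
side n [-0.99813869 -0.06094806  0.00211718] -176.50576021325512 0.0002457791623241819 542g.py:19: RuntimeWarning: invalid value encountered in cast
  print(np.round(res[r0-16:r0+22:2,c0_-22:c0_+20:2]*1000).astype(int))
```

```bash
cat >> g.py <<'E'
print('----')
np.set_printoptions(suppress=True)
f=np.array([-n[1],n[0],0]) # along face
im=cv2.cvtColor(D['im'],cv2.COLOR_RGB2GRAY)
A=[]
for r in range(185,210):
  for c in range(255,280):
    e,dr=ray(p,r,c);q=e+dr*(((c0-e)@n)/(dr@n))
    x=res[r,c]
    A.append([r,c,(q-c0)@f*1000,q[2]*1000,-99 if np.isnan(x) else x*1000,im[r,c]])
A=np.array(A);H=A[A[:,4]<-.9];print(np.round(H,1)); 
B=A[A[:,5]>np.median(A[:,5])+8];print('bright',len(B),B[:,2:4].mean(0))
h=H[:,2:4].mean(0);mid=(H[:,2:4].min(0)+H[:,2:4].max(0))/2;print(h,mid,'world',c0+f*h[0]/1000,'c2',c2)
# face extents
m=(abs(res)<.0012)&(X[...,2]>.012)&(X[...,2]<.074)&(abs(X[...,0]-.62)<.05)
u=(X[m]-c0)@f*1000;print('extent',np.percentile(u,[0.3,1,99,99.7]),'top z',np.median(X[(abs(X[...,2]-.076)<.004)&(abs(X[...,0]-.615)<.03)&(abs(X[...,1]+.05)<.03)][:,2]))
E
python3 g.py | sed -n '/----/,$p'
```

```text
----
[[187.  271.    7.3  59.1  -1.2 115. ]
 [188.  258.  -10.1  69.8 -99.  112. ]
 [190.  260.   -7.5  65.1  -1.   95. ]
 [190.  267.    1.9  58.5 -99.  111. ]
 [192.  268.    3.4  54.4  -3.2 111. ]
 [193.  266.    0.7  54.9  -4.6 114. ]
 [193.  267.    2.   53.9  -3.9 114. ]
 [193.  268.    3.5  52.9  -2.5 114. ]
 [194.  265.   -0.7  54.3  -5.6 116. ]
 [194.  266.    0.7  53.3  -4.7 119. ]
 [194.  267.    2.1  52.3  -3.2 119. ]
 [194.  268.    3.5  51.3  -2.4 117. ]
 [194.  269.    4.9  50.2  -1.  115. ]
 [195.  264.   -2.   53.8  -5.3 116. ]
 [195.  265.   -0.6  52.8  -4.6 120. ]
 [195.  266.    0.7  51.8  -3.3 122. ]
 [195.  267.    2.2  50.7  -2.8 123. ]
 [195.  268.    3.6  49.7  -1.8 120. ]
 [196.  264.   -2.   52.3  -4.9 119. ]
 [196.  265.   -0.6  51.2  -3.7 123. ]
 [196.  266.    0.8  50.2  -3.9 126. ]
 [196.  267.    2.2  49.2  -2.2 126. ]
 [196.  276.   15.5  39.4  -1.1 110. ]
 [197.  263.   -3.3  51.7 -99.  116. ]
 [197.  264.   -2.   50.7  -3.8 119. ]
 [197.  265.   -0.6  49.7  -3.  124. ]
 [197.  266.    0.8  48.6  -2.8 126. ]
 [198.  263.   -3.3  50.2  -2.9 114. ]
 [198.  264.   -1.9  49.1  -3.1 118. ]
 [198.  265.   -0.5  48.1  -2.2 122. ]
 [198.  266.    0.9  47.   -1.  124. ]
 [199.  263.   -3.3  48.6  -2.  111. ]
 [199.  264.   -1.9  47.5  -1.6 116. ]
 [199.  265.   -0.5  46.5  -0.9 119. ]
 [207.  274.   13.6  22.4 -99.   98. ]]
bright 40 [-3.84651901 59.4015488 ]
[ 0.84280355 51.17553779] [ 2.70385901 46.0931426 ] world [ 0.62228727 -0.08965577  0.04554908] c2 [ 0.58443462 -0.05129571  0.04640257]
extent [-40.23535634 -29.54040569  30.52164634  31.32088954] top z 0.07569350906796163g.py:19: RuntimeWarning: invalid value encountered in cast
  print(np.round(res[r0-16:r0+22:2,c0_-22:c0_+20:2]*1000).astype(int))
```

```bash
python3 -c "
from h import *
plan(T([.43,-.20,.33],tool(5)))"
```

```text
11 rows of [-0.0038, -0.0124, -0.0041] [-4.99, -1.97, -3.58]
```

>>> jog_arm --pt "0 -0.0038 -0.0124 -0.0041 -4.99 -1.97 -3.58" --pt "0 -0.0038 -0.0124 -0.0041 -4.99 -1.97 -3.58" --pt "0 -0.0038 -0.0124 -0.0041 -4.99 -1.97 -3.58" --pt "0 -0.0038 -0.0124 -0.0041 -4.99 -1.97 -3.58" --pt "0 -0.0038 -0.0124 -0.0041 -4.99 -1.97 -3.58" --pt "0 -0.0038 -0.0124 -0.0041 -4.99 -1.97 -3.58" --pt "0 -0.0038 -0.0124 -0.0041 -4.99 -1.97 -3.58" --pt "0 -0.0038 -0.0124 -0.0041 -4.99 -1.97 -3.58" --pt "0 -0.0038 -0.0124 -0.0041 -4.99 -1.97 -3.58" --pt "0 -0.0038 -0.0124 -0.0041 -4.99 -1.97 -3.58" --pt "0 -0.0038 -0.0124 -0.0041 -4.99 -1.97 -3.58" --pt "0 0 0 0 0 0 0"

```text
time_s: 4.32
tool_pos: [0.431, -0.1957, 0.3321]
tool_rot: [179.8, -0.1, 5.4]
force: [0.1, 1.9, 0.5]
grip_width: 0.0873
```

```bash
cat > r.py <<'E'
from h import *
import pickle
o=status.get_obs();print(o['tool_pos'],o['tool_rot'],o['qpos'])
p=cam('wrist');im,d=cams.read_camera('wrist');np.savez('w2',im=im,d=d)
pickle.dump(p,open('w2.pkl','wb'))
for t in ['rod_grip','rod_tip','rest_saddle']:
    for l in landmark_of('wrist',t)[:1]: print(t,round(l['conf'],2),np.round(l['position'],1),np.round(at_z(p,*l['position'],.05),4))
P=pts(p,d,np.ones((384,512),bool))
m=(abs(P[:,0]-.43)<.06)&(abs(P[:,1]+.15)<.16)
for z0,z1 in ((.0585,.0635),(.064,.07),(.005,.011)):
    Q=P[m&(P[:,2]>z0)&(P[:,2]<z1)];print(z0,len(Q),Q[:,2].mean() if len(Q) else 0,cv2.minAreaRect((Q[:,:2]*1000).astype(np.float32)) if len(Q)>5 else '')
save('w2.png',im,1.4)
E
python3 r.py
```

```text
[ 0.43097776 -0.19572133  0.33213168] [ 1.79779134e+02 -1.03036544e-01  5.41922706e+00] [ 57.61925997   1.22525646 -36.52047003 111.76946275   0.95638536
  67.05783201  26.15393522]
rod_grip 0.76 [161.5 261.3] [ 0.4338 -0.1699  0.05  ]
rod_tip 0.93 [ 35.8 261.6] [ 0.4239 -0.07    0.05  ]
rest_saddle 0.9 [172.2 258.8] [ 0.4325 -0.1797  0.05  ]
0.0585 1421 0.061109401595744434 ((433.5418395996094, -178.80303955078125), (29.570032119750977, 91.8137435913086), 5.953638076782227)
0.064 0 0 
0.005 4858 0.008310474092195626 ((429.8481140136719, -152.33047485351562), (119.63897705078125, 248.12240600585938), 0.021251220256090164)
```

View pics/w2.png

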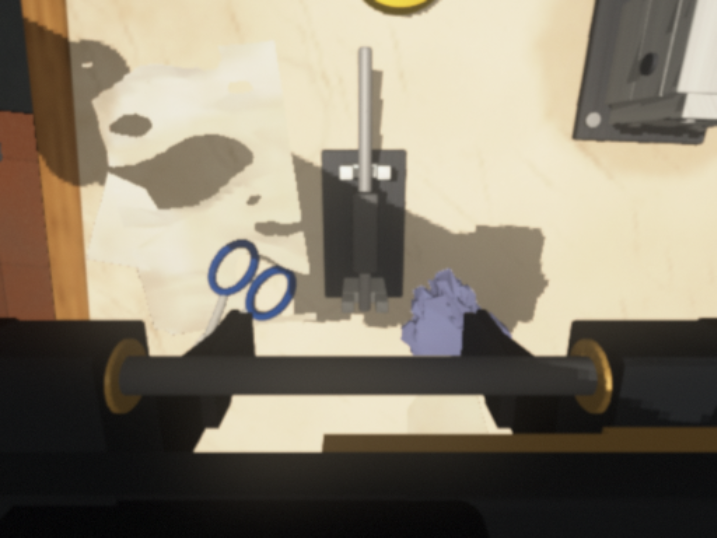

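```bash
cat > s.py <<'E'
from h import *
import pickle
D=np.load('w2.npz');p=pickle.load(open('w2.pkl','rb'))
P=pts(p,D['d'],np.ones((384,512),bool))
c=np.array([.4335,-.1788]);a=np.radians(5.95);L=(P[:,:2]-c);x=L@[np.cos(a),np.sin(a)];y=L@[-np.sin(a),np.cos(a)];z=P[:,2]
pin=(abs(x)<.012)&(y>.05)&(y<.12)&(z>.046)&(z<.058);q=np.polyfit(y[pin],x[pin],1);print('pin slope deg',np.degrees(np.arctan(q[0])),'x0',q[1]*1e3,'ymax',y[pin].max(),'ztop',z[pin].max(), np.percentile(z[pin],90))
h=(abs(x)<.009)&(abs(y)<.036)&(z>.058)&(z<.064);print('handle y',np.percentile(y[h],[0,1,99,100]),'x',np.percentile(x[h],[1,50,99]),'z',z[h].mean())
f=(abs(x)<.018)&(abs(x)>.0085)&(z>.056);print('fork x',np.percentile(x[f],[1,99]),'y',y[f].min(),y[f].max(),'z',np.median(z[f]))
xx,zz=x,z
for hc in [h]:
    qq=np.polyfit(y[h],x[h],1);print('handle slope',np.degrees(np.arctan(qq[0])),qq[1]*1e3)
E
python3 s.py
```

```text
pin slope deg 0.7703504602430892 x0 -0.5864795062654242 ymax 0.11062431554471597 ztop 0.05657394515256864 0.054883301799706775
handle y [-0.01901356 -0.01847069  0.03029195  0.03049305] x [-0.00784789 -0.00010718  0.00758223] z 0.06134443690845765
fork x [-0.01779355  0.01783961] y -0.045913561693927 0.04589868910183108 z 0.2577566833771161
handle slope -0.2539344711996958 0.002328674114745149
```

```bash
python3 -c "
from h import *
A=T([.4329,-.1732,.29],tool(5.95));B=T([.4329,-.1732,.2145],tool(5.95))
plan(A,n=4);plan(B,A,n=4)"
```

```text
4 rows of [0.0013, -0.0066, 0.01] [-0.05, -0.02, -0.27]
4 rows of [0.0, -0.0, 0.0189] [0.0, -0.0, 0.0]
```

>>> jog_arm --pt "0 0.0013 -0.0066 0.01 -0.05 -0.02 -0.27" --pt "0 0.0013 -0.0066 0.01 -0.05 -0.02 -0.27" --pt "0 0.0013 -0.0066 0.01 -0.05 -0.02 -0.27" --pt "0 0.0013 -0.0066 0.01 -0.05 -0.02 -0.27" --pt "0 0 0 0 0 0 0" --pt "0 0 0 0.015 0 0 0" --pt "0 0 0 0.015 0 0 0" --pt "0 0 0 0 0 0 0"

```text
time_s: 5.18
tool_pos: [0.4319, -0.171, 0.2576]
tool_rot: [-179.9, 0.3, 6.2]
force: [-1.0, -0.8, 0.0]
grip_width: 0.087
```

```bash
python3 -c "
from h import *
o=status.get_obs();print(o['tool_pos'],o['tool_rot'],o['force'])
plan(T([.4329,-.1732,.2145],tool(5.95)),n=4)"
```

```text
[ 0.43188333 -0.17099563  0.25761878] [-179.94200381    0.25475044    6.21811314] [-1.02302942 -0.76596013  0.02348772]
4 rows of [0.0002, 0.0006, 0.0108] [-0.01, 0.06, 0.07]
```

Descend and grip.

>>> jog_arm --pt "0 0.0002 0.0006 0.0108 0 0.06 0.07" --pt "0 0.0002 0.0006 0.0108 0 0.06 0.07" --pt "0 0.0002 0.0006 0.0108 0 0.06 0.07" --pt "0 0.0002 0.0006 0.0108 0 0.06 0.07" --pt "0.5 0 0 0 0 0 0" --pt "1 0 0 0 0 0 0" --pt "1 0 0 0 0 0 0" --pt "1 0 0 0 0 0 0" --pt "1 0 0 0 0 0 0" --pt "1 0 0 0 0 0 0" --pt "1 0 0 0 0 0 0" --grip_force 55

```text
time_s: 6.1
tool_pos: [0.4343, -0.174, 0.2173]
tool_rot: [179.9, -0.2, 5.9]
force: [0.1, -0.5, 0.3]
grip_width: 0.0484
```

```bash
python3 -c "
from h import *
o=status.get_obs();print(o['tool_pos'],o['tool_rot'],o['force'],o['wrist_torque'],o['grip_width'])
C=cur();G=C.copy();G[2,3]+=.05;plan(G,n=3)"
```

```text
[ 0.43427232 -0.17395209  0.21728409] [179.85281455  -0.2318668    5.9106953 ] [ 0.09841758 -0.47862891  0.30569869] [ 0.00498365 -0.083675    0.02134174] 0.048428704153523475
3 rows of [0.0001, 0.0, -0.0167] [0.0, -0.0, 0.0]
```

>>> jog_arm --pt "1 0 0 0 0 0 0" --pt "1 0 0 0 0 0 0" --pt "1 0 0 0 0 0 0" --pt "1 0 0 0 0 0 0" --pt "1 0 0 0 0 0 0" --pt "1 0 0 0 0 0 0" --pt "1 0 0 0 0 0 0" --pt "1 0 0 0 0 0 0"

```text
time_s: 6.77
tool_pos: [0.4341, -0.1739, 0.2169]
tool_rot: [179.9, -0.2, 5.9]
force: [0.3, -0.3, 0.8]
grip_width: 0.0154
```

```bash
python3 -c "
from h import *
for i in range(3):
  o=status.get_obs();print(o['tool_pos'],o['tool_rot'],o['force'],o['wrist_torque'],o['grip_width'])
  cams.read_camera('wrist')"
```

```text
[ 0.43409823 -0.17388582  0.21690859] [179.88808655  -0.19301858   5.91096674] [ 0.2701028  -0.3428704   0.77785607] [-0.06778517 -0.06806986  0.00314617] 0.015429620795229304
[ 0.4341077  -0.17390787  0.21692293] [179.88536826  -0.1940138    5.912597  ] [-0.68187447 -0.4042036  -0.95897576] [ 0.02820641 -0.01409144 -0.05583593] 0.01574985298759441
[ 0.43410416 -0.17389804  0.21693352] [179.88507713  -0.19327773   5.91357131] [ 0.36952395 -0.70819991  1.25360045] [-0.02119506  0.0085844   0.04155107] 0.01592945798342761
```

>>> jog_arm --pt "1 0 0 -0.008 0 0 0" --pt "1 0 0 -0.016 0 0 0" --pt "1 0 0 -0.016 0 0 0" --pt "1 0 0 -0.016 0 0 0" --pt "1 0 0 -0.014 0 0 0" --pt "1 0 0 0 0 0 0"

```text
time_s: 7.42
tool_pos: [0.4351, -0.1739, 0.2899]
tool_rot: [179.7, -0.4, 5.9]
force: [0.4, 0.2, -0.6]
grip_width: 0.0156
```

```bash
python3 -c "
from h import *
o=status.get_obs();print(o['tool_pos'],o['tool_rot'],o['force'],o['wrist_torque'],o['grip_width'])
plan(T([.6293,-.2102,.285],tool(3.4)),n=9)"
```

```text
[ 0.4350711  -0.17393355  0.28993391] [179.6935911   -0.44845105   5.91980207] [ 0.39218977  0.20106938 -0.63171453] [-0.03583955 -0.17388454 -0.03608351] 0.015604535851931362
9 rows of [0.0212, 0.0058, 0.0007] [0.03, -0.05, 0.28]
```

>>> jog_arm --pt "1 0.012 0.0032 0.0004 0.03 -0.05 0.28" --pt "1 0.0212 0.0058 0.0007 0.03 -0.05 0.28" --pt "1 0.0212 0.0058 0.0007 0.03 -0.05 0.28" --pt "1 0.0212 0.0058 0.0007 0.03 -0.05 0.28" --pt "1 0.0212 0.0058 0.0007 0.03 -0.05 0.28" --pt "1 0.0212 0.0058 0.0007 0.03 -0.05 0.28" --pt "1 0.0212 0.0058 0.0007 0.03 -0.05 0.28" --pt "1 0.0212 0.0058 0.0007 0.03 -0.05 0.28" --pt "1 0.0212 0.0058 0.0007 0.03 -0.05 0.28" --pt "1 0.0092 0.0026 0.0004 0 0 0" --pt "1 0 0 0 0 0 0" --pt "1 0 0 0 0 0 0"

```text
time_s: 8.42
tool_pos: [0.6281, -0.2099, 0.2791]
tool_rot: [-179.8, 0.4, 3.4]
force: [0.1, -0.0, -1.6]
grip_width: 0.0158
```

```bash
cat > t.py <<'E'
from h import *
import pickle
o=status.get_obs();print(o['tool_pos'],o['tool_rot'],o['force'])
p=cam('wrist');im,d=cams.read_camera('wrist')
np.savez('w3',im=im,d=d);pickle.dump(p,open('w3.pkl','wb'))
P=pts(p,d,np.ones((384,512),bool));C=cur()
# pin in tool frame
L=(P-C[:3,3])@C[:3,:3]
m=(abs(L[:,0])<.02)&(L[:,1]>.03)&(L[:,1]<.13)&(L[:,2]<.20)&(L[:,2]>.14)
m|=(abs(L[:,0])<.02)&(L[:,1]<-.03)&(L[:,1]>-.13)&(L[:,2]<.20)&(L[:,2]>.14)
Q=L[m];print(len(Q));
if len(Q)>20:
    print(Q.min(0),Q.max(0)); q=np.polyfit(Q[:,1],Q[:,0],1);print('x slope deg',np.degrees(q[0]),q[1]);t=[(k,round(float(np.percentile(Q[abs(Q[:,1]-k)<.006][:,2],5)),4)) for k in (-.1,-.08,-.06,-.04) if (abs(Q[:,1]-k)<.006).sum()>5];print('top z',t)
# block in this view: top rect and back edge
S=P[(abs(P[:,2]-.0757)<.003)&(abs(P[:,0]-.615)<.05)&(P[:,1]>-.12)&(P[:,1]<.0)]
print(len(S), cv2.minAreaRect((S[:,:2]*1000).astype(np.float32)) if len(S)>5 else '')
plan(T([.6293,-.2102,.2169],tool(3.4)),n=5)
save('w3.png',im,1.2)
E
python3 t.py
```

```text
[ 0.62808654 -0.20994943  0.27905855] [-179.75912224    0.35782469    3.41704673] [ 0.12114608 -0.02565774 -1.61176603]
3010
[-0.0043744  -0.10677131  0.16109478] [0.00386293 0.03750219 0.1682257 ]
x slope deg 0.2548683450578969 4.124798541757252e-05
top z [(-0.1, 0.162), (-0.08, 0.162), (-0.06, 0.1622), (-0.04, 0.1621)]
2245 ((622.55224609375, -85.25119018554688), (60.139034271240234, 9.588846206665039), 3.204435110092163)
5 rows of [0.0004, 0.0001, 0.0125] [-0.04, 0.07, 0.0]
```

View pics/w3.png

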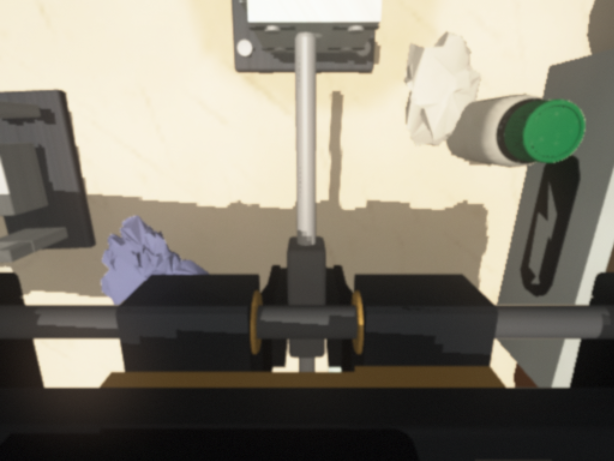

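```bash
python3 -c "
from h import *
plan(T([.6302,-.2102,.2165],tool(3.3)),n=5)"
```

```text
5 rows of [0.0006, 0.0001, 0.0126] [-0.04, 0.07, 0.02]
```

>>> jog_arm --pt "1 0.0006 0.0001 0.0126 -0.04 0.07 0.02" --pt "1 0.0006 0.0001 0.0126 -0.04 0.07 0.02" --pt "1 0.0006 0.0001 0.0126 -0.04 0.07 0.02" --pt "1 0.0006 0.0001 0.0126 -0.04 0.07 0.02" --pt "1 0.0006 0.0001 0.0126 -0.04 0.07 0.02" --pt "1 0 0 0 0 0 0" --pt "1 0 0 0 0 0 0"

```text
time_s: 9.05
tool_pos: [0.6307, -0.2104, 0.2159]
tool_rot: [-180.0, 0.0, 3.3]
force: [-0.1, 1.0, -0.8]
grip_width: 0.0151
```

```bash
cat > u.py <<'E'
from h import *
import sys
o=status.get_obs();print(o['tool_pos'],o['tool_rot'],o['force'],o['time_s'])
y=np.array([-.057,.998,0]);y/=np.linalg.norm(y)
t=np.array(o['tool_pos']);e=t-np.array([.6302,-.2102,.2165]);print('along',e@y*1e3,'side',(e[0]*.998+e[1]*.057)*1e3,'z',e[2]*1e3)
E
python3 u.py; python3 -c "
from h import *
plan(T([.6302,-.2102,.2165],tool(3.3)),n=1)"
```

```text
[ 0.63066395 -0.21040303  0.21593189] [-1.79980566e+02  2.96171112e-02  3.29673546e+00] [-0.1077956   1.03254461 -0.82132371] 9.05
along -0.22915774209018366 side 0.4514471552750943 z -0.5681107001226926
1 rows of [-0.0005, -0.0002, -0.0006] [-0.02, 0.03, -0.0]
```

>>> jog_arm --pt "1 -0.0004 -0.003 -0.0005 0 0 0" --pt "1 0 -0.003 0 0 0 0" --pt "1 0 -0.003 0 0 0 0" --pt "1 0 -0.002 0 0 0 0" --pt "1 0 -0.002 0 0 0 0" --pt "1 0 -0.0015 0 0 0 0" --pt "1 0 -0.001 0 0 0 0" --pt "1 0 0 0 0 0 0"

```text
time_s: 9.72
tool_pos: [0.6299, -0.1947, 0.218]
tool_rot: [180.0, -0.1, 3.3]
force: [0.8, 0.5, -1.7]
grip_width: 0.0153
```

```bash
python3 u.py
```

```text
[ 0.62989867 -0.19473136  0.21802117] [ 1.79956358e+02 -1.05415354e-01  3.31045940e+00] [ 0.7681378   0.54411029 -1.74946962] 9.7167
along 15.460649460924987 side 0.5809799524410636 z 1.521171939382726
```

>>> jog_arm --pt "1 -0.0004 -0.0015 0.0008 0 0 0" --pt "1 0 -0.0015 0 0 0 0" --pt "1 0 0 0 0 0 0"

```text
time_s: 9.97
tool_pos: [0.6293, -0.1917, 0.217]
tool_rot: [180.0, -0.1, 3.3]
force: [-0.3, -0.5, -1.2]
grip_width: 0.0156
```

```bash
python3 u.py
```

```text
[ 0.62926344 -0.19169354  0.21702505] [ 1.79974038e+02 -9.07468599e-02  3.30923985e+00] [-0.30252793 -0.47196047 -1.16029048] 9.9667
along 18.529752778235245 side 0.12018189759191877 z 0.5250476117059644
```

>>> jog_arm --pt "1 0 -0.002 0.0004 0 0 0" --pt "1 0 -0.002 0 0 0 0" --pt "1 0 -0.002 0 0 0 0" --pt "1 0 -0.002 0 0 0 0" --pt "1 0 -0.002 0 0 0 0" --pt "1 0 -0.0015 0 0 0 0" --pt "1 0 -0.001 0 0 0 0" --pt "1 0 -0.001 0 0 0 0"

```text
time_s: 10.63
tool_pos: [0.6285, -0.1804, 0.2169]
tool_rot: [179.8, -0.1, 3.2]
force: [-0.7, -5.4, -1.0]
grip_width: 0.0157
```

```bash
python3 u.py
```

```text
[ 0.62847573 -0.18043845  0.21694765] [ 1.79778824e+02 -1.20084443e-01  3.21646839e+00] [-0.70720563 -5.42768236 -1.00850583] 10.6333
along 29.811446800696334 side -0.024410243094057572 z 0.44765472771698955
```

>>> jog_arm --pt "1 0 -0.001 0 0 0 0" --pt "1 0 -0.001 0 0 0 0" --pt "1 0 -0.001 0 0 0 0" --pt "1 0 -0.001 0 0 0 0" --pt "1 0 -0.001 0 0 0 0" --pt "1 0 -0.001 0 0 0 0"

```text
time_s: 11.13
tool_pos: [0.6282, -0.1784, 0.2174]
tool_rot: [179.5, -0.2, 3.0]
force: [1.2, -13.0, -1.4]
grip_width: 0.0157
```

```bash
python3 u.py
```

```text
[ 0.62817151 -0.17844011  0.21738855] [179.4656177   -0.18866465   3.02898678] [  1.24373424 -12.99559481  -1.42900853] 11.1333
along 31.823881497862352 side -0.21411693290502848 z 0.8885526115073594
```

>>> jog_arm --pt "1 0 -0.0015 0 0 0 0" --pt "1 0 -0.0015 0 0 0 0" --pt "1 0 -0.0015 0 0 0 0" --pt "1 0 -0.0015 0 0 0 0" --pt "1 0 0 0 0 0 0"

```text
time_s: 11.55
tool_pos: [0.6278, -0.1725, 0.2174]
tool_rot: [179.5, -0.2, 3.0]
force: [0.4, -11.1, -1.8]
grip_width: 0.0153
```

```bash
python3 u.py
```

```text
[ 0.62783099 -0.17251768  0.21738278] [179.47414636  -0.19050435   3.01249177] [  0.40368818 -11.05831891  -1.77182576] 11.55
along 37.7560923407561 side -0.21638279794684334 z 0.8827847682051082
```

>>> jog_arm --pt "1 0 -0.0015 0.0003 0 0 0" --pt "1 0 -0.0015 0.0003 0 0 0" --pt "1 0 -0.0015 0 0 0 0" --pt "1 0 -0.0015 0 0 0 0" --pt "1 0 -0.0015 0 0 0 0" --pt "1 0 -0.0015 0 0 0 0" --pt "1 0 -0.0015 0 0 0 0" --pt "1 0 -0.0015 0 0 0 0"

```text
time_s: 12.22
tool_pos: [0.6272, -0.1534, 0.216]
tool_rot: [-180.0, -0.1, 3.4]
force: [0.1, -0.7, -1.4]
grip_width: 0.0151
```

```bash
python3 u.py
```

```text
[ 0.62720659 -0.15340429  0.21602691] [-1.79988575e+02 -9.49976103e-02  3.36916159e+00] [ 0.06331519 -0.67768003 -1.42835165] 12.2167
along 56.87399134409036 side 0.24992819146153106 z -0.47308840186147116
```

>>> jog_arm --pt "1 -0.0002 -0.002 -0.0004 0 0 0" --pt "1 0 -0.002 0 0 0 0" --pt "1 0 -0.002 0 0 0 0" --pt "1 0 -0.002 0 0 0 0" --pt "1 0 -0.002 0 0 0 0" --pt "1 0 -0.002 0 0 0 0" --pt "1 0 -0.002 0 0 0 0" --pt "1 0 -0.002 0 0 0 0" --pt "1 0 -0.0015 0 0 0 0" --pt "1 0 -0.001 0 0 0 0" --pt "1 0 0 0 0 0 0" --pt "1 0 0 0 0 0 0"

```text
time_s: 13.22
tool_pos: [0.6259, -0.1361, 0.2165]
tool_rot: [180.0, -0.1, 3.3]
force: [1.0, 0.5, -1.0]
grip_width: 0.0157
```

```bash
cat > i.py <<'E'
from h import *
for n in ('scene','top'):
    im,d=cams.read_camera(n);p=cam(n)
    P=pts(p,d,np.ones((384,512),bool));v=np.array([.6221+.0,-.0897]);y=np.array([.0593,-.9982]);o=v-.042*y
    a=np.array([-.9982,-.0593]);L=P[:,:2]-o;x=L@a;yy=L@y
    m=(abs(x)<.016)&(yy<-.03)&(yy>-.12)&(P[:,2]>.054)&(P[:,2]<.068);print(n,m.sum(), np.round(np.percentile(yy[m],[2,50,98]),4) if m.sum()>3 else '',np.round(np.percentile(x[m],[2,50,98]),4) if m.sum()>3 else '',np.median(P[m,2]) if m.sum() else '')
    for l in landmark_of(n,'insert_center')[:1]:
        q=at_z(p,*l['position'],.05)[:2]-o;print(l['conf'],'x',q@a,'y',q@y)
E
python3 u.py; python3 i.py
```

```text
[ 0.62590742 -0.13609496  0.21648452] [ 1.79956992e+02 -9.98916888e-02  3.29976071e+00] [ 0.96239598  0.53888585 -1.01028259] 13.2167
along 74.22923500171129 side -0.06000793820728351 z -0.015484008653365855
scene 80 [-0.0712 -0.0494 -0.0308] [-0.009   0.0055  0.0153] 0.0619160529695853
0.46 x 0.004593386425749654 y -0.04052783011188291
top 62 [-0.0705 -0.0507 -0.033 ] [-0.002   0.0071  0.0154] 0.060380137518351695
0.67 x -0.06283565551945254 y -0.23190959110715775
```

>>> jog_arm --pt "1 0 0.004 0 0 0 0" --pt "1 0 0.008 0 0 0 0" --pt "1 0 0.008 0 0 0 0" --pt "1 0 0.008 0 0 0 0" --pt "1 0 0.008 0 0 0 0" --pt "1 0 0.008 0 0 0 0" --pt "1 0 0.008 0 0 0 0" --pt "1 0 0.008 0 0 0 0" --pt "1 0 0.008 0 0 0 0" --pt "1 0 0.008 0 0 0 0" --pt "1 0 0.004 0 0 0 0" --pt "1 0 0 0 0 0 0"

```text
time_s: 14.42
tool_pos: [0.6303, -0.2178, 0.2164]
tool_rot: [179.9, -0.1, 3.2]
force: [-0.8, -0.6, -1.7]
grip_width: 0.0152
```

```bash
python3 u.py; python3 i.py; python3 -c "
from h import *
C=cur();A=C.copy();A[2,3]=.288;plan(A,n=5);plan(T([.4341,-.1739,.288],tool(5.91)),A,n=9)"
```

```text
[ 0.6303311  -0.21779152  0.21641497] [ 1.79913271e+02 -9.23571184e-02  3.17941804e+00] [-0.79162455 -0.59367282 -1.67479841] 14.4167
along -7.5866421030092415 side -0.3018776496555689 z -0.08502643373450858
scene 84 [-0.072  -0.048  -0.0304] [-0.0125  0.0061  0.0155] 0.06214737250606639
0.71 x 0.0004946287488089268 y -0.04005759073699254
top 63 [-0.0712 -0.0507 -0.0336] [-0.0016  0.0077  0.0159] 0.06079559821122782
0.39 x 0.0008169108286275074 y -0.05390186433061653
5 rows of [0.0, 0.0, -0.0143] [-0.0, 0.0, 0.0]
9 rows of [-0.0214, -0.0063, -0.0] [0.0, -0.01, -0.28]
```

>>> jog_arm --pt "1 0 0 -0.011 0 0 0" --pt "1 0 0 -0.02 0 0 0" --pt "1 0 0 -0.02 0 0 0" --pt "1 0 0 -0.02 0 0 0" --pt "1 -0.0107 -0.0032 0 0 0 -0.28" --pt "1 -0.0214 -0.0063 0 0 0 -0.28" --pt "1 -0.0214 -0.0063 0 0 0 -0.28" --pt "1 -0.0214 -0.0063 0 0 0 -0.28" --pt "1 -0.0214 -0.0063 0 0 0 -0.28" --pt "1 -0.0214 -0.0063 0 0 0 -0.28" --pt "1 -0.0214 -0.0063 0 0 0 -0.28" --pt "1 -0.0214 -0.0063 0 0 0 -0.28"

```text
time_s: 15.62
tool_pos: [0.466, -0.18, 0.288]
tool_rot: [179.9, -0.1, 5.6]
force: [-0.3, -0.6, -0.7]
grip_width: 0.0154
```

>>> jog_arm --pt "1 -0.0214 -0.0063 0 0 0 -0.28" --pt "1 -0.0107 -0.0032 0 0 0 0" --pt "1 0 0 0 0 0 0" --pt "1 0 0 0 0 0 0"

```text
time_s: 15.95
tool_pos: [0.4341, -0.1743, 0.2882]
tool_rot: [179.8, -0.2, 5.8]
force: [0.5, 0.6, -0.9]
grip_width: 0.0157
```

```bash
python3 -c "
from h import *
o=status.get_obs();print(o['tool_pos'],o['tool_rot'],o['force'],o['grip_width'])
G=T([.4341,-.1739,.24],tool(5.91));plan(G,n=4)"
```

```text
[ 0.43407587 -0.1743432   0.28816042] [ 1.79822624e+02 -1.72583758e-01  5.83377538e+00] [ 0.4949381   0.64463942 -0.87123769] 0.015682736449958115
4 rows of [-0.0, -0.0001, 0.012] [0.04, -0.04, -0.02]
```

>>> jog_arm --pt "1 0 0 0.012 0.04 -0.04 0" --pt "1 0 0 0.012 0.04 -0.04 0" --pt "1 0 0 0.012 0.04 -0.04 0" --pt "1 0 0 0.012 0.04 -0.04 -0.02" --pt "1 0 0 0.012 0 0 0" --pt "1 0 0 0.009 0 0 0" --pt "1 0 0 0 0 0 0" --pt "1 0 0 0 0 0 0"

```text
time_s: 16.62
tool_pos: [0.434, -0.1744, 0.2172]
tool_rot: [-179.8, 0.1, 5.9]
force: [0.5, 1.0, -1.2]
grip_width: 0.0158
```

```bash
python3 -c "
from h import *
o=status.get_obs();print(o['tool_pos'],o['tool_rot'],o['force'],o['grip_width'])"
```

```text
[ 0.43397468 -0.1744332   0.21719978] [-1.79821047e+02  9.61316401e-02  5.85781755e+00] [ 0.48115671  0.98607127 -1.18995845] 0.0157812012378991
```

>>> jog_arm --pt "1 0 0 0.0005 0 0 0" --pt "1 0 0 0 0 0 0" --pt "0.7 0 0 0 0 0 0" --pt "0.4 0 0 0 0 0 0" --pt "0.4 0 0 0 0 0 0" --pt "0.4 0 0 0 0 0 0" --pt "0.4 0 0 0 0 0 0" --pt "0.4 0 0 0 0 0 0" --pt "0.4 0 0 0 0 0 0"

```text
time_s: 17.37
tool_pos: [0.4339, -0.1747, 0.2177]
tool_rot: [-179.9, 0.1, 5.8]
force: [0.3, 0.1, -0.5]
grip_width: 0.0499
```

>>> jog_arm --pt "0.4 0 0 -0.01 0 0 0" --pt "0.4 0 0 -0.02 0 0 0" --pt "0.4 0 0 -0.03 0 0 0" --pt "0.4 0 0 -0.03 0 0 0" --pt "0.4 0 0 -0.02 0 0 0" --pt "0.4 0 0 0 0 0 0" --pt "0.4 0 0 0 0 0 0"

```text
time_s: 17.95
tool_pos: [0.4345, -0.1749, 0.3294]
tool_rot: [180.0, -0.1, 5.8]
force: [-0.7, 0.3, -1.5]
grip_width: 0.0524
```

```bash
sed -e "s/'w2'/'w4'/;s/w2.pkl/w4.pkl/;s/w2.png/w4.png/" r.py >r4.py; sed 's/w2/w4/g' s.py > s4.py; python3 r4.py; python3 s4.py; python3 i.py
cat > k.py <<'E'
from h import *
y=np.array([.0593,-.9982,0]);hole=np.array([.6228,-.0897,0]);g=hole-(.042+.053)*y
print('grasp',g);A=T([g[0],g[1],.33],tool(3.4));plan(A)
E
python3 k.py
```

```text
[ 0.43446831 -0.17485531  0.3293836 ] [ 1.79963234e+02 -7.90617945e-02  5.82866828e+00] [ 58.2755436    0.8419259  -39.47489851 112.44748798   0.58276246
  66.81648533  24.4037114 ]
rod_grip 0.94 [187.1 254.8] [ 0.4335 -0.1713  0.05  ]
rod_tip 0.57 [ 63.4 255.1] [ 0.4232 -0.0692  0.05  ]
rest_saddle 0.93 [194.5 251.8] [ 0.4315 -0.1784  0.05  ]
0.0585 1389 0.06108262398639756 ((433.7249450683594, -178.4567413330078), (29.157621383666992, 92.14008331298828), 5.531310081481934)
0.064 0 0 
0.005 4297 0.008375068218878139 ((421.12109375, -136.0541229248047), (117.33128356933594, 247.22120666503906), 5.336523532867432)
pin slope deg -0.3854046286356478 x0 0.5212780421653274 ymax 0.11069307178105074 ztop 0.0559768148439197 0.05481904616308684
handle y [-0.01928012 -0.01865972  0.03032222  0.03087903] x [-7.83524304e-03  6.01988768e-05  7.89034956e-03] z 0.061320555638231876
fork x [-0.01780146  0.01780304] y -0.045638714737486805 0.04629374671503347 z 0.2546528193712959
handle slope 0.13390257196060587 0.03023077211721145
scene 75 [-0.0708 -0.0514 -0.0307] [-0.0066  0.0068  0.0157] 0.06218428090428696
0.66 x 0.012459454821019006 y -0.04368666376587943
top 60 [-0.0712 -0.0509 -0.0338] [-0.002   0.0071  0.0158] 0.060315978315758634
0.51 x 0.0006091575157419313 y -0.04595811250675701
grasp [0.6171665 0.005129  0.       ]
7 rows of [0.0282, -0.0234, -0.0004] [-0.02, 0.02, 0.35]
```

```bash
sed -i 's/.053)/.048)/' k.py; python3 k.py
```

```text
grasp [6.17463e-01 1.38000e-04 0.00000e+00]
7 rows of [0.0282, -0.0227, -0.0004] [-0.02, 0.02, 0.35]
```

>>> jog_arm --pt "0.2 0.014 -0.011 0 0 0 0.35" --pt "0.2 0.028 -0.022 0 0 0 0.35" --pt "0.2 0.028 -0.022 0 0 0 0.35" --pt "0.2 0.028 -0.022 0 0 0 0.35" --pt "0.2 0.028 -0.022 0 0 0 0.35" --pt "0.2 0.028 -0.022 0 0 0 0.35" --pt "0.2 0.028 -0.022 0 0 0 0.35" --pt "0.2 0.014 -0.011 0 0 0 0" --pt "0.2 0 0 0 0 0 0" --pt "0.2 0 0 0 0 0 0"

```text
time_s: 19.18
tool_pos: [0.6172, -0.0045, 0.3268]
tool_rot: [-179.8, 0.2, 3.5]
force: [-1.4, -1.0, 0.1]
grip_width: 0.0698
```

```bash
cat > l.py <<'E'
from h import *
o=status.get_obs();print(o['tool_pos'],o['tool_rot'],o['grip_width'])
p=cam('wrist');im,d=cams.read_camera('wrist')
P=pts(p,d,np.ones((384,512),bool))
S=P[(abs(P[:,2]-.061)<.003)&(abs(P[:,0]-.62)<.03)&(P[:,1]>-.03)&(P[:,1]<.09)]
print(len(S),S[:,2].mean() if len(S) else '',cv2.minAreaRect((S[:,:2]*1000).astype(np.float32)) if len(S)>5 else '')
for l in landmark_of('wrist','insert_center')[:1]: print(l['conf'],l['position'],at_z(p,*l['position'],.049))
save('w5.png',im,1.2)
E
python3 l.py; python3 k.py
```

```text
[ 0.61720565 -0.00451807  0.32682841] [-1.79817656e+02  1.55854172e-01  3.51795870e+00] 0.06978450073985672
1386 0.06147483886957986 ((614.9397583007812, 1.5258026123046875), (52.163536071777344, 41.49129104614258), 5.0660719871521)
0.59 [193.5, 247.1] [ 0.60861943 -0.00583086  0.049     ]
grasp [6.17463e-01 1.38000e-04 0.00000e+00]
1 rows of [0.0014, -0.0067, -0.0029] [-0.06, 0.16, -0.07]
```

View pics/w5.png

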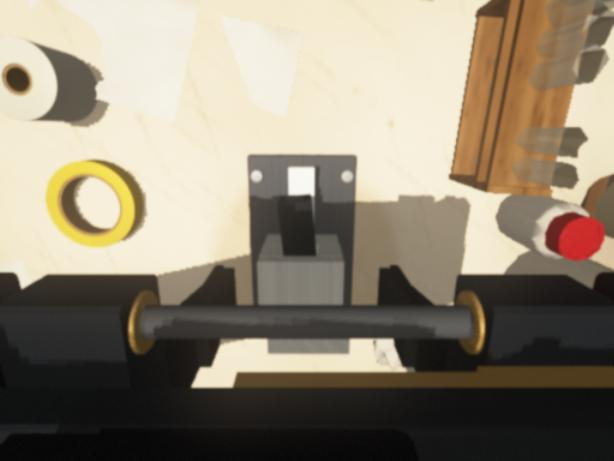

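```bash
sed -i "s/P\[:,1\]>-.03/P[:,1]>-.012/;s/<.03)&/<.02)\&/" l.py; python3 l.py
python3 - <<'E'
from h import *
C=cur();print(C[:3,3])
E
```

```text
[ 0.6164881  -0.00664229  0.32708574] [-1.79936689e+02  1.61007999e-01  3.32753026e+00] 0.06958445265666839
948 0.06149905271886902 ((611.109130859375, 4.9648895263671875), (22.4365291595459, 34.73745346069336), 2.4632561206817627)
0.65 [190.7, 250.0] [ 0.61039934 -0.00586133  0.049     ]
[ 0.61642252 -0.00716188  0.32754401]
```

```bash
cat >> l.py <<'E'
M=(abs(P[:,0]-.615)<.04)
for y0 in np.arange(-.012,.026,.006):
    q=P[M&(P[:,1]>y0)&(P[:,1]<y0+.006)];a=q[abs(q[:,2]-.0615)<.002];b=q[abs(q[:,2]-.037)<.002];f=q[abs(q[:,2]-.008)<.003]
    g=lambda a:(np.round(np.percentile(a[:,0],[1,99]),4),len(a)) if len(a) else ''
    print(round(y0,3),'top',g(a),'tongue',g(b),'foot',g(f))
q=P[M&(P[:,1]>.03)&(P[:,1]<.045)];b=q[abs(q[:,2]-.037)<.002];print('tongue',g(b))
E
python3 l.py
```

```text
[ 0.61642252 -0.00716188  0.32754401] [-1.79962546e+02  1.10675841e-01  3.26030364e+00] 0.06936388829466683
948 0.06150820995489688 ((609.5617065429688, 3.8609752655029297), (22.114145278930664, 35.280784606933594), 8.711864471435547)
0.69 [189.6, 250.5] [ 0.610948   -0.00556208  0.049     ]
-0.012 top (array([0.5989, 0.6222]), 190) tongue  foot (array([0.575 , 0.6543]), 285)
-0.006 top (array([0.5978, 0.6218]), 194) tongue  foot (array([0.5758, 0.6546]), 278)
0.0 top (array([0.5967, 0.6206]), 195) tongue (array([0.6207, 0.6209]), 4) foot (array([0.5758, 0.6544]), 279)
0.006 top (array([0.5956, 0.6193]), 196) tongue (array([0.6204, 0.6207]), 6) foot (array([0.5757, 0.6543]), 286)
0.012 top (array([0.5946, 0.6189]), 206) tongue (array([0.619 , 0.6203]), 14) foot (array([0.5755, 0.6542]), 324)
0.018 top (array([0.5954, 0.6178]), 105) tongue (array([0.5988, 0.6199]), 79) foot (array([0.5754, 0.6542]), 349)
0.024 top  tongue (array([0.6004, 0.6195]), 150) foot (array([0.5771, 0.6541]), 337)
tongue (array([0.5999, 0.6189]), 289)
```

Run:
```python
from h import *
A=T([.6087,.003,.265],tool(9));B=T([.6087,.003,.222],tool(9));plan(A,n=5);plan(B,A,n=4)
```

```text
5 rows of [-0.0014, -0.0021, 0.0126] [-0.01, 0.01, -1.15]
4 rows of [0.0, -0.0, 0.0108] [-0.0, -0.0, 0.0]
```

>>> jog_arm --pt "0.43 -0.0014 -0.0021 0.0126 0 0 -1.15" --pt "0.43 -0.0014 -0.0021 0.0126 0 0 -1.15" --pt "0.43 -0.0014 -0.0021 0.0126 0 0 -1.15" --pt "0.43 -0.0014 -0.0021 0.0126 0 0 -1.15" --pt "0.43 -0.0014 -0.0021 0.0126 0 0 -1.15" --pt "0.43 0 0 0 0 0 0" --pt "0.43 0 0 0 0 0 0" --pt "0.43 0 0 0 0 0 0"

```text
time_s: 20.15
tool_pos: [0.6092, 0.0044, 0.2649]
tool_rot: [-179.9, 0.0, 9.1]
force: [0.2, 0.5, -0.1]
grip_width: 0.0497
```

Run:
```python
from h import *
o=status.get_obs();print(o['tool_pos'],o['tool_rot'],o['grip_width'])
plan(T([.6087,.003,.222],tool(9)),n=5)
p=cam('wrist');im,d=cams.read_camera('wrist')
P=pts(p,d,np.ones((384,512),bool));M=(abs(P[:,0]-.61)<.03)
for y0 in (.003,.009,.015,.02):
    q=P[M&(P[:,1]>y0)&(P[:,1]<y0+.004)];a=q[abs(q[:,2]-.0615)<.002]
    print(y0,np.percentile(a[:,0],[1,99]) if len(a)>5 else len(a))
```

```text
[0.60919063 0.00436682 0.26492856] [-1.79880035e+02  2.70524764e-02  9.13311685e+00] 0.04971068133768176
5 rows of [-0.0001, 0.0003, 0.0086] [-0.02, 0.01, 0.03]
0.003 [0.59703897 0.6202648 ]
0.009 [0.59559885 0.61924218]
0.015 [0.59472578 0.61805072]
0.02 [0.60048918 0.61806165]
```

Centred (insert middle x ≈ 0.6086 at y ≈ 0.005). Descend and grip.

>>> jog_arm --pt "0.43 -0.0001 0.0002 0.0086 0 0 0" --pt "0.43 -0.0001 0.0002 0.0086 0 0 0" --pt "0.43 -0.0001 0.0002 0.0086 0 0 0" --pt "0.43 -0.0001 0.0002 0.0086 0 0 0" --pt "0.43 -0.0001 0.0002 0.0086 0 0 0" --pt "0.43 0 0 0 0 0 0" --pt "1 0 0 0 0 0 0" --pt "1 0 0 0 0 0 0" --pt "1 0 0 0 0 0 0" --pt "1 0 0 0 0 0 0" --pt "1 0 0 0 0 0 0" --pt "1 0 0 0 0 0 0" --grip_force 35

```text
time_s: 21.2
tool_pos: [0.6089, 0.0034, 0.2222]
tool_rot: [-179.9, -0.0, 9.1]
force: [0.7, -0.2, 0.5]
grip_width: 0.0236
```

>>> jog_arm --pt "1 0 0 0 0 0 0" --pt "1 0 0 0 0 0 0" --pt "1 0 0 0 0 0 0"

```text
time_s: 21.45
tool_pos: [0.6089, 0.0034, 0.2222]
tool_rot: [-179.9, -0.0, 9.1]
force: [0.9, 0.9, 1.8]
grip_width: 0.0236
```

>>> jog_arm --pt "1 0.0001 -0.001 -0.0006 0 0 0" --pt "1 0.0003 -0.003 0 0 0 0" --pt "1 0.0004 -0.004 0 0 0 0" --pt "1 0.0004 -0.004 0 0 0 0" --pt "1 0.0005 -0.005 0 0 0 0" --pt "1 0.0005 -0.005 0 0 0 0" --pt "1 0.0004 -0.004 0 0 0 0" --pt "1 0 0 0 0 0 0"

```text
time_s: 22.12
tool_pos: [0.6065, 0.0312, 0.2223]
tool_rot: [-179.8, 0.1, 9.3]
force: [-0.2, 0.6, -0.1]
grip_width: 0.0235
```

>>> jog_arm --pt "1 0 0 -0.005 0 0 0" --pt "1 0 0 -0.01 0 0 0" --pt "1 0 0 -0.015 0 0 0" --pt "1 0 0 -0.02 0 0 0" --pt "1 0 0 -0.02 0 0 0" --pt "1 0 0 -0.02 0 0 0" --pt "1 0 0 0 0 0 0"

```text
time_s: 22.7
tool_pos: [0.6087, 0.0297, 0.3184]
tool_rot: [-180.0, -0.4, 9.1]
force: [0.6, 0.2, 0.6]
grip_width: 0.0237
```

Run:
```python
from h import *
o=status.get_obs();print(o['tool_pos'],o['tool_rot'],o['grip_width'],o['qpos'])
# stop short of the tray with view: camera offset
plan(T([.45,.20,.32],tool(102)))
```

```text
[0.60869956 0.0297018  0.31841938] [-179.97563214   -0.43559604    9.10580707] 0.023695118890426057 [ 32.57394108  23.05777738 -47.09737612  94.3210126   17.77685867
  69.9819232   -9.16683001]
15 rows of [0.0029, -0.0171, -0.0001] [0.02, -0.02, -6.19]
```

>>> jog_arm --pt "1 0.0015 -0.009 0 0 0 -4" --pt "1 0.0029 -0.0171 0 0 0 -6.19" --pt "1 0.0029 -0.0171 0 0 0 -6.19" --pt "1 0.0029 -0.0171 0 0 0 -6.19" --pt "1 0.0029 -0.0171 0 0 0 -6.19" --pt "1 0.0029 -0.0171 0 0 0 -6.19" --pt "1 0.0029 -0.0171 0 0 0 -6.19" --pt "1 0.0029 -0.0171 0 0 0 -6.19" --pt "1 0.0029 -0.0171 0 0 0 -6.19" --pt "1 0.0029 -0.0171 0 0 0 -6.19" --pt "1 0.0029 -0.0171 0 0 0 -6.19"

```text
time_s: 23.62
tool_pos: [0.5206, 0.1801, 0.3133]
tool_rot: [-179.9, -0.1, 75.3]
force: [-0.5, 0.1, -0.3]
grip_width: 0.0238
```

Run:
```python
from h import *
o=status.get_obs();print(o['tool_pos'],o['tool_rot'],o['grip_width'],o['qpos'])
plan(T([.45,.23,.32],tool(102)))
```

```text
[0.52055392 0.18012121 0.31325076] [-1.79937175e+02 -9.69687958e-02  7.53496941e+01] 0.023811714856701374 [ 33.19274719  22.00676909 -65.35483447 102.32456172  21.20910269
  69.43948221  37.11883375]
5 rows of [0.009, -0.0149, -0.0013] [-0.01, -0.02, -5.33]
```

>>> jog_arm --pt "1 0.009 -0.0149 -0.0013 0 0 -5.33" --pt "1 0.009 -0.0149 -0.0013 0 0 -5.33" --pt "1 0.009 -0.0149 -0.0013 0 0 -5.33" --pt "1 0.009 -0.0149 -0.0013 0 0 -5.33" --pt "1 0.009 -0.0149 -0.0013 0 0 -5.33" --pt "1 0 0 0 0 0 0"

```text
time_s: 24.12
tool_pos: [0.4479, 0.2317, 0.3199]
tool_rot: [-179.9, -0.1, 102.1]
force: [0.3, 0.8, -1.7]
grip_width: 0.0234
```

```bash
cat > m.py <<'E'
from h import *
import pickle
o=status.get_obs();print(o['tool_pos'],o['tool_rot'],o['grip_width'],o['qpos'])
p=cam('wrist');im,d=cams.read_camera('wrist');C=cur()
np.savez('w6',im=im,d=d);pickle.dump(p,open('w6.pkl','wb'))
for t in ['tray_floor','insert_center']:
    for l in landmark_of('wrist',t)[:1]: print(t,l['conf'],l['position'],at_z(p,*l['position'],.002))
ob=outline_of('wrist','tray_floor')
P=pts(p,d,np.ones((384,512),bool))
Q=P[(abs(P[:,2]-.022)<.003)&(abs(P[:,0]-.45)<.075)&(abs(P[:,1]-.28)<.08)];print('rim',len(Q),cv2.minAreaRect((Q[:,:2]*1000).astype(np.float32)) if len(Q)>5 else '')
L=(P-C[:3,3])@C[:3,:3]
K=L[(abs(L[:,0])<.011)&(abs(L[:,1])<.05)&(L[:,2]>.15)&(L[:,2]<.2)];print('ins tool',len(K),K.min(0),K.max(0),np.percentile(K,[2,98],axis=0))
save('w6.png',im,1.2)
E
python3 m.py
```

```text
[0.44788082 0.23173182 0.31986717] [-1.79915426e+02 -7.04436993e-02  1.02110598e+02] 0.02341153657074301 [ 37.16153781  17.52334787 -75.86090277 107.8802278   18.14662231
  68.76213034  57.28530441]
tray_floor 0.59 [196.3, 299.6] [0.45196042 0.2789839  0.002     ]
insert_center 0.9 [258.1, 258.1] [0.53007706 0.25209981 0.002     ]
rim 430 ((452.2518005371094, 279.75360107421875), (70.59477996826172, 99.43303680419922), 11.964909553527832)
ins tool 3020 [-0.01098005 -0.0215716   0.15515647] [0.01099948 0.03119887 0.18408986] [[-0.01034739 -0.02117228  0.15977868]
 [ 0.01056653  0.02952427  0.18054714]]
```

View pics/w6.png

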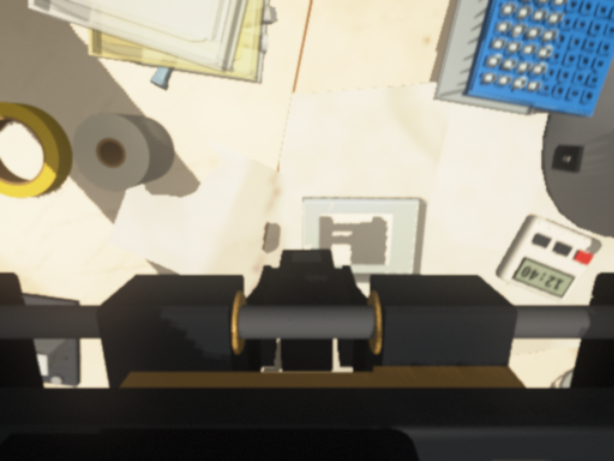

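Run:
```python
from h import *
A=T([.4476,.2788,.26],tool(102));plan(A,n=6)
```

```text
6 rows of [0.0083, 0.001, 0.01] [0.0, -0.01, -0.08]
```

>>> jog_arm --pt "1 0.0083 0.001 0.01 0 0 0" --pt "1 0.0083 0.001 0.01 0 0 0" --pt "1 0 0 0 0 0 0"

```text
time_s: 24.57
tool_pos: [0.4495, 0.2462, 0.2982]
tool_rot: [-179.8, -0.2, 101.6]
force: [-0.5, -0.5, -1.2]
grip_width: 0.0237
```

Run:
```python
from h import *
o=status.get_obs();print(o['tool_pos'],o['tool_rot'],o['qpos'])
A=T([.4476,.2788,.26],tool(102));plan(A,n=4)
```

```text
[0.44949276 0.24617098 0.29816653] [-1.79821674e+02 -1.74914099e-01  1.01631148e+02] [ 32.0530515   20.34909309 -72.91074166 108.18209225  20.88820503
  67.10585779  53.3679096 ]
4 rows of [0.0081, 0.0012, 0.0096] [-0.04, -0.04, -0.09]
```

j3 moves away from its limit; carry on.

>>> jog_arm --pt "1 0.0081 0.0012 0.0096 0 0 0" --pt "1 0.0081 0.0012 0.0096 0 0 0" --pt "1 0.0081 0.0012 0.0096 0 0 0" --pt "1 0.0081 0.0012 0.0096 0 0 -0.3" --pt "1 0 0 0 0 0 0" --pt "1 0 0 0 0 0 0"

```text
time_s: 25.07
tool_pos: [0.4479, 0.2786, 0.2611]
tool_rot: [-179.9, -0.1, 102.0]
force: [-0.1, 0.4, 0.5]
grip_width: 0.0237
```

Run:
```python
from h import *
o=status.get_obs();print(o['tool_pos'],o['tool_rot'],o['qpos'])
A=T([.4476,.2788,.192],tool(102));plan(A,n=7)
```

```text
[0.44785145 0.27861846 0.26113565] [-1.79887361e+02 -1.24685001e-01  1.01971836e+02] [ 23.42128353  24.99501191 -68.47683023 108.3221701   25.65382179
  64.39811985  47.17049172]
7 rows of [0.0, -0.0, 0.0099] [-0.02, -0.02, -0.0]
```

>>> jog_arm --pt "1 0 0 0.01 0 0 0" --pt "1 0 0 0.012 0 0 0" --pt "1 0 0 0.012 0 0 0" --pt "1 0 0 0.012 0 0 0" --pt "1 0 0 0.01 0 0 0" --pt "1 0 0 0.008 0 0 0" --pt "1 0 0 0.004 0 0 0" --pt "1 0 0 0 0 0 0" --pt "1 0 0 0 0 0 0"

```text
time_s: 25.82
tool_pos: [0.4474, 0.2792, 0.1931]
tool_rot: [-179.9, -0.1, 102.0]
force: [0.2, 0.8, -0.9]
grip_width: 0.0239
```

Run:
```python
from h import *
o=status.get_obs();print(o['tool_pos'],o['tool_rot'],o['force'],o['grip_width'])
```

```text
[0.44743523 0.27922829 0.19312777] [-1.79943994e+02 -1.31359262e-01  1.01999080e+02] [ 0.18933628  0.75301782 -0.87082462] 0.023881405864997096
```

>>> jog_arm --pt "1 0 0 0.0015 0 0 0" --pt "1 0 0 0.0015 0 0 0" --pt "1 0 0 0.001 0 0 0" --pt "1 0 0 0.001 0 0 0" --pt "1 0 0 0.0005 0 0 0" --pt "1 0 0 0 0 0 0" --pt "1 0 0 0 0 0 0"

```text
time_s: 26.4
tool_pos: [0.4474, 0.279, 0.1877]
tool_rot: [-180.0, -0.1, 102.0]
force: [0.5, 0.6, 0.2]
grip_width: 0.0238
```

At floor level within about 0.5 mm; release gently to about 50 mm opening, then rise.

>>> jog_arm --pt "0.6 0 0 0 0 0 0" --pt "0.45 0 0 0 0 0 0" --pt "0.45 0 0 0 0 0 0" --pt "0.45 0 0 0 0 0 0" --pt "0.45 0 0 0 0 0 0" --pt "0.45 0 0 0 0 0 0" --pt "0.45 0 0 0 0 0 0"

```text
time_s: 26.98
tool_pos: [0.4475, 0.279, 0.1877]
tool_rot: [-180.0, -0.1, 102.0]
force: [0.4, -0.3, -0.9]
grip_width: 0.0471
```

>>> jog_arm --pt "0.45 0 0 -0.005 0 0 0" --pt "0.45 0 0 -0.012 0 0 0" --pt "0.45 0 0 -0.02 0 0 0" --pt "0.45 0 0 -0.02 0 0 0" --pt "0.45 0 0 -0.025 0 0 0" --pt "0.45 0 0 -0.025 0 0 0" --pt "0.45 0 0 -0.02 0 0 0" --pt "0.45 0 0 0 0 0 0" --pt "0.45 0 0 0 0 0 0"

```text
time_s: 27.73
tool_pos: [0.4479, 0.2792, 0.3163]
tool_rot: [179.9, -0.1, 102.0]
force: [-0.8, -0.1, -0.2]
grip_width: 0.0479
```

```bash
cat > z.py <<'E'
from h import *
o=status.get_obs();print(o['tool_pos'],o['force'],o['grip_width'],o['time_s'])
p=cam('wrist');im,d=cams.read_camera('wrist');P=pts(p,d,np.ones((384,512),bool))
Q=P[(abs(P[:,2]-.026)<.0025)&(abs(P[:,0]-.45)<.03)&(abs(P[:,1]-.28)<.035)];print('insert top',len(Q),np.median(Q[:,2]),Q[:,2].std(),cv2.minAreaRect((Q[:,:2]*1000).astype(np.float32)))
Q=P[(abs(P[:,2]-.0215)<.0015)&(abs(P[:,0]-.45)<.075)&(abs(P[:,1]-.28)<.08)];print('rim',len(Q),cv2.minAreaRect((Q[:,:2]*1000).astype(np.float32)))
t,dt=cams.read_camera('top');p=cam('top')
for n in ['rod_grip','tape_roll','film_roll','amber_bottle','petri_dishes','lab_timer','glass_vial']:
    for l in landmark_of('top',n)[:1]: print(n,round(l['conf'],2),np.round(at_z(p,*l['position'],.05 if n=='rod_grip' else 0),3))
save('z.png',np.vstack([im,cv2.resize(t[100:292,130:386],(512,384))]),.75)
E
python3 z.py
```

```text
[0.44785905 0.27917604 0.31629402] [-0.82300326 -0.1088134  -0.15873787] 0.04788631654559342 27.7333
insert top 1356 0.026250554936501302 0.0007434224250244528 ((450.15631103515625, 272.9637145996094), (62.25836944580078, 36.49094772338867), 12.705596923828125)
rim 552 ((452.56292724609375, 279.4280700683594), (70.6281967163086, 100.18728637695312), 11.875265121459961)
rod_grip 0.43 [ 0.429 -0.165  0.05 ]
tape_roll 0.74 [ 0.444 -0.001  0.   ]
film_roll 0.62 [ 0.419 -0.183  0.   ]
amber_bottle 0.49 [0.71  0.257 0.   ]
petri_dishes 0.73 [ 0.676 -0.311  0.   ]
lab_timer 0.44 [0.438 0.449 0.   ]
glass_vial 0.43 [0.676 0.183 0.   ]
```

View pics/z.png

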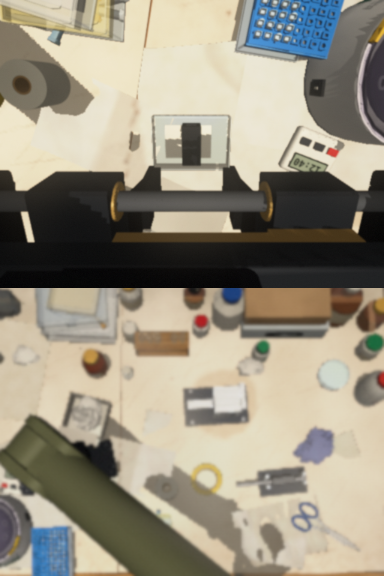

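```bash
python3 -c "
from cell import env
print(env.sign_off())"
```

```text
the job is handed in; nothing more can be done
None
```

The job is done and handed in at about 28 s of the 67 s allowed. The insert lies flat in the clear tray, and the rod is back on its rest.

- **Push:** I found the access hole by the recess it makes in the wrist camera's depth image. The pin went in with no measurable force. The insert moved at up to about 13 N, then came free, and I stopped with its centre about 45 mm out past the holder's origin.
- **Rod:** The depth check after letting go put it within 1 mm of where it first lay. It sits about 6 mm off the saddle along y, as it did at the start.
- **Insert:** I gripped it at about 9° of yaw, because the push off the pocket's axis had left it skewed 5–6° on the tongue. I pulled it clear of the pocket before lifting. In the tray its top is 26 mm above the bench and level, so its centre is about 12 mm above the tray floor. The tray did not move measurably.
- **Bystanders:** Those the networks placed in the last top picture were within about 1.5 cm of their first readings.

**Checks that disagreed:**
- The last top-camera reading for the film roll landed on the rod rest. The roll was partly hidden by the arm there, but the last wrist picture shows it standing, and I did not measure its position.
- I first took the back plate's centre for the pocket's axis. The tongue later showed the plate and hole sit about 6 mm to one side.
- The outline fitted to the insert in the tray was spoiled by rim points, so I relied on its height and the picture.

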